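# Seat a taper arbor in the locking fixture and lock it with the T-key

## Robot

A 6-joint arm with a two-finger parallel gripper is mounted at the origin on the work surface. World frame = base frame: x ahead of the robot, y to its left, z up, the work surface at z = 0. Lengths are in mm, angles in rad, forces in N, time in s.
With the tool pointing down it reaches from about 300 to 775 mm from the base axis. Payload 14.6 kg.
Tool frame: the origin (TCP) lies between the finger pads; the fingertips stand 11 mm ahead of it and the grasp point (between the pads) lies 8 mm behind it; z points along the fingers, y is the direction in which the jaws open and shut (so a half turn about z gives the same grasp; the last joint's range is limited). The gripper opens to 94 mm and grips with 3 to 60 N. Pads are 16 mm wide; open, the fingers measure 119 mm over their backs; the gripper's body (75 mm by 177 mm) begins 78 mm behind the grasp point.
Start: joints at [-1.294, 0.3, 1.521, -0, 1.321, -0.067], TCP at [185.38, -517.807, 216.446] pointing down, gripper open.
Joint ranges: [-3.03, 3.03], [-0.79, 2.21], [0.23, 2.52], [-1.04, 4.18], [0, 3.07], [-2.55, 2.55]. Speed limits (rad/s): [2.22, 2.22, 2.57, 3.14, 3.14, 3.14].

## Interface

Orientations are given as [roll, pitch, yaw] about the fixed x, y, z axes, in that order (R = Rz(yaw) Ry(pitch) Rx(roll)).
In Python, from cell import * gives the robot as it stands.
- The arm moves only by the tool arm_command, never from a script. Its argument "deltas" is a list of rows, each an object with "xyz": the shift along the world's x, y, z in m, a list of three; "turn": the turn, a rotation vector about the world's x, y, z in rad, a list of three. A call has 1 to 12 rows; each row shifts and turns the commanded pose from where the row before left it; what a row does not reach is not made up. A row lasts 1/8 s, in which the tool goes at most 62.5 mm and 10.7 degrees, less where a joint would pass 70% of its speed; a pose out of reach is approached as far as the arm can. A call with a gripper value outside its range is refused whole. "gripper" is the closure, from 0 (fully open) to 1 (shut), set as the call begins (left out, the last holds). The fingers move at their own pace and stop on an object; "force" is the grip in N (left out, the last holds). Time passes only in rows, so rows that do not move let the fingers close. It gives the time, the measured TCP pose, the force and the opening at its end, in the units of the state.
- read_state(): the state, without advancing time (a new reading comes with each control period).
- camera(name): name is "scene" or "top"; returns a dict with "color" (384x512x3 uint8, red, green, blue), "fx", "fy", "cx", "cy" (pixels), "k1" (the pictures are not rectified: a ray, as slopes to the right and down, at radius r is drawn at 1 + k1 r^2 times it, then the intrinsics apply), "rvec" (rotation vector, rad) and "tvec" (3), from world to camera coordinates, as OpenCV has them. Camera axes: x right, y down, z forward; pixel columns grow to the right and rows downward; lengths in mm; the calibration is good to about 2 mm. A picture is of the moment at which its call begins. There is no depth.
- sign_off(): hands the job in, once; it reports no verdict.
The state is a dict: "clock": time; "joints": joint angles; "qd": joint speeds; "effort": joint torques, N m; "eef_pos": TCP position; "eef_rot": TCP orientation; "wrist_force": force on the tool from outside, world axes, zero at the start; "moment": the same for the moment, N m; "finger_gap": finger opening in mm.
Only numpy, scipy, OpenCV 4.12 (cv2) and the standard library are available. Lean on these libraries where they do the work, as an engineer would, in place of code of your own. Each camera call takes 0.05 s, during which the arm holds its last target.

## Task

Put the taper arbor from its green rack block into the spindle socket of the bench fixture, fully home with its drive slots over the two dogs. Then put the yellow T-key into the fixture's blue key lock, feel for the hidden slot until the key drops fully home, and turn it clockwise to its stop so that the red bolt slides out over the arbor's flange. Let go, leave the key in the lock, and leave the tub, the oil bottle and the loose jaw where they stand.

Things in the scene. Friction and masses are not known exactly. Their poses are not given: they have to be found in the camera images.
- fixture: Bench fixture, fixed; origin under the middle of its grey base plate (130 mm in x, 250 mm in y, 14 mm thick), z up. Spindle socket at y -65 mm, blue key lock at y +65 mm; between them a grey bolt housing (50 mm in x, y -18 to 42 mm, 94 mm tall).
- socket (a point): Centre of the spindle socket's mouth, on the flat face (62 mm above the bench) where the arbor's flange seats; axes as the fixture's. Steel nose 92 mm across; tapered bore 34 mm wide at the mouth, half-angle 8 degrees, takes the whole shank. Two brass drive dogs on the face at +x and -x: middles 24.5 mm from the axis, 13 mm wide, 10 mm long radially, 8 mm tall, tops bevelled.
- lock_mouth (a point): Centre of the key lock's round mouth, at its upper rim, 97 mm above the bench; axes as the fixture's, z up. The lock is an upright blue cylinder, 62 mm across, its mouth ringed in brass and countersunk: it narrows from 29 mm to the 18 mm bore in the first 9 mm.
- barrel_top (a point): Fixed point on the lock's axis, 25 mm below the mouth, on top of the hidden turning barrel; axes do not turn with it. Its slot, 8 mm wide, 15 mm deep, starts anywhere within 0.4 rad either way of the x axis (not measured). At a wrong angle the key's tip stops here; within 0.1 rad of the right one it goes 14 mm deeper, home (0.1 rad play). Barrel friction 0.12 N m: light pressing does not drag it.
- arbor_nose (a point): Loose taper arbor, about 0.7 kg, upright. Point: middle of its round dark nose (34 mm across, 64 mm tall), to grip. Flange top 32 mm below it, flange underside 48 mm, shank tip 92 mm. Flange 60 mm across, with two like open slots, 17 mm wide, 13 mm deep radially, at its own +x and -x. Shank 32 mm wide tapering to 17 mm. Stands in the rack, flange on the block's top, yawed up to 0.6 rad from it.
- rack: Green block, fixed, 85 by 85 mm, 62 mm tall, with a 39 mm hole in which the arbor starts; origin under its centre. Rack and key stand may be on either side of the fixture.
- key_handle (a point): Loose T-key, about 0.25 kg, upright. Point: middle of its yellow bar handle (80 mm along its x, 20 mm wide, 30 mm tall). Below: round shank 16 mm across, then a flat blade 14 mm wide along x, 6 mm thick, 14 mm long, tip bevelled, alike after a half turn. Tip 75 mm below the point. Fully home in the lock the point is 36 mm above the mouth.
- key_stand: Wooden block, fixed, 70 by 70 mm, 60 mm tall, with a 19 mm hole, 36 mm deep, in which the key starts upright, yawed up to 0.6 rad; origin under its centre.
- paste_tub_mid (a point): Bystander: orange tub, 96 mm across, 70 mm tall; the point is half-way up.
- oil_bottle_mid (a point): Bystander: amber oil bottle, 60 mm across, 150 mm tall; the point is 60 mm up.
- soft_jaw_mid (a point): Bystander: dark steel chuck jaw, 45 by 100 mm, 45 mm tall; the point is 20 mm up.
- bolt_gate (a point): Fixed point at the middle of the housing's face towards the socket (47 mm from the socket's axis), where the red bolt comes out. Back, the bolt is hidden; out, it lies 2 mm above the flange of a seated arbor; an arbor not home blocks it. The key drives it: turned clockwise from above to a stop 1.5 rad past the fixture's x axis, the bar handle then lying along the fixture's y axis.
Not all that is in view belongs to the job. Of the things that look like the part that bears key_handle, the largest one is meant. Leave any pink look-alike of the part that bears arbor_nose alone.

How it is judged (in metres and radians):
On the way, in this order (a step that is already met when the one before it is completed fails the run):
1. the arbor is fully home in the socket, its slots over the dogs (z of arbor_nose in the frame of socket below 0.0508 m and horizontal distance between arbor_nose and socket below 0.005 m and angle between the x axis of arbor_nose and the x axis of socket, either way round below 0.15 rad), for 0.2 s.
2. with the arbor home, the key is fully home in the lock, not yet turned (z of arbor_nose in the frame of socket below 0.0508 m and z of key_handle in the frame of lock_mouth below 0.04 m and horizontal distance between key_handle and lock_mouth below 0.007 m and angle between the x axis of key_handle and the x axis of lock_mouth, either way round below 0.75 rad), for 0.1 s.
3. the key, still home, has been turned to its stop (z of key_handle in the frame of lock_mouth below 0.04 m and horizontal distance between key_handle and lock_mouth below 0.007 m and angle between the x axis of key_handle and the y axis of lock_mouth, either way round below 0.2 rad), for 0.2 s.
At the end, for the whole second after the job is handed in: Arbor home in the socket (under 2.8 mm above fully seated, within 5 mm of the axis, slots within 0.15 rad of the dogs); key in the lock, under 4 mm short of home, handle within 7 mm of the axis and 0.2 rad of the fixture's y axis; both at rest; bystanders within 30 mm of their start (all of step 1 and all of step 3 and linear speed of each of arbor, key below 0.02 m/s); the robot touches nothing.
It fails at once if a bystander (tub, oil bottle, jaw) is moved by more than 30 mm (distance of any of paste_tub_mid, oil_bottle_mid, soft_jaw_mid from where it was at the start of the episode above 0.03 m).
It also fails if it takes over 64 s, if anything falls off the work surface, if the arm or the gripper's body presses on something with over 40 N, if the wrist force passes 120 N, or if a joint passes its speed limit or range.

## Working session

There is one attempt and no reset: what is moved stays moved. The work goes in short steps, Python scripts to look and compute and a tool call to move; the robot and the scene stay as the last step left them, time stands still between calls to the robot, and variables do not carry over. Pictures are saved under pics/ and viewed, and the job is handed in when it is done.

Besides the shell and the picture viewer there is one more tool, called after "Call:" in YAML: its name, and indented under it one key for each argument. arm_command: Moves the arm, as the interface text tells. Its arguments: {"type":"object","properties":{"deltas":{"type":"array","items":{"type":"object","properties":{"xyz":{"type":"array","items":{"type":"number"}},"turn":{"type":"array","items":{"type":"number"}}}}},"gripper":{"type":"number"},"force":{"type":"number"}},"required":["deltas"]}

```bash
mkdir -p pics; ls
python3 - <<'E'
from cell import *
import cv2
for n in ("scene","top"):
    c=camera(n); cv2.imwrite(f"pics/{n}0.png",c["color"][:,:,::-1])
    print(n,{k:v for k,v in c.items() if k!="color"})
print(read_state())
E
```

```text
pics
scene {'fx': 438.0580348645129, 'fy': 438.0580348645129, 'cx': 253.2970180562596, 'cy': 200.02855356094543, 'k1': -0.06794148973351113, 'rvec': array([ 2.19346551,  0.77332112, -0.33480717]), 'tvec': array([-457.72368034, -201.91837312, 1466.21702466])}
top {'fx': 366.6816983461273, 'fy': 366.6816983461273, 'cx': 254.88732606618447, 'cy': 193.05733722183413, 'k1': -0.006990548226658177, 'rvec': array([ 2.15624741, -2.1355804 ,  0.10660092]), 'tvec': array([ -39.8916494 ,  616.92145246, 1209.98234149])}
{'clock': 0.1, 'joints': array([-1.29363164e+00,  3.00379941e-01,  1.52145852e+00,  4.70025955e-06,
        1.32071937e+00, -6.65851765e-02]), 'qd': array([ 0.00254357, -0.0028544 , -0.00104836,  0.00023441, -0.00028191,
        0.00043565]), 'effort': array([ 1.56680089e-03, -5.32643831e+01, -3.53285658e+01,  7.09847454e-02,
        2.34783796e-02, -7.84910458e-05]), 'eef_pos': array([ 185.31085938, -517.62413664,  215.98818177]), 'eef_rot': array([-3.14062992e+00, -6.87614300e-05,  3.43748668e-01]), 'wrist_force': array([0.19270807, 0.34409356, 0.18294003]), 'moment': array([-0.03986505, -0.01064197, -0.0153855 ]), 'finger_gap': 94.08130208562605}
```

View pics/scene0.png

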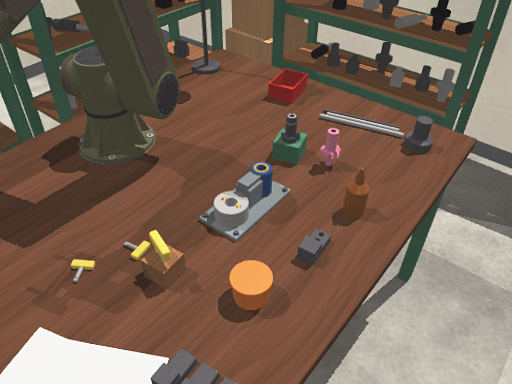

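View pics/top0.png

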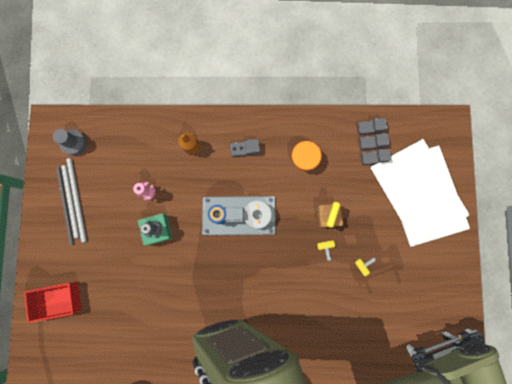

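```bash
cat > h.py <<'E'
from cell import *
import cv2, numpy as np
def cam(n):
    c=camera(n); c['K']=np.array([[c['fx'],0,c['cx']],[0,c['fy'],c['cy']],[0,0,1.]]); c['D']=np.array([c['k1'],0,0,0,0.]); return c
def proj(c,P):
    return cv2.projectPoints(np.asarray(P,float).reshape(-1,3),np.asarray(c['rvec'],float),np.asarray(c['tvec'],float),c['K'],c['D'])[0].reshape(-1,2)
def back(c,uv,z):
    n=cv2.undistortPoints(np.array([[uv]],float),c['K'],c['D'])[0,0]
    R=cv2.Rodrigues(np.asarray(c['rvec'],float))[0]; o=-R.T@np.asarray(c['tvec'],float); d=R.T@np.array([n[0],n[1],1])
    return (o+d*(z-o[2])/d[2]).round(1)
def crop(c,x0,y0,w,h,s,fn,img=None):
    im=(c['color'] if img is None else img)[y0:y0+h,x0:x0+w,::-1]
    cv2.imwrite(fn,cv2.resize(im,None,fx=s,fy=s,interpolation=cv2.INTER_CUBIC))
E
python3 - <<'E'
from h import *
import pickle
t=cam("top"); s=cam("scene"); pickle.dump((t,s),open('c0.pkl','wb'))
crop(t,125,165,160,90,5,"pics/t1.png"); crop(s,190,100,160,140,5,"pics/s1.png")
crop(t,300,180,100,100,6,"pics/t2.png"); crop(s,60,220,160,70,5,"pics/s2.png")
E
```

```text
(no output)
```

View pics/t1.png

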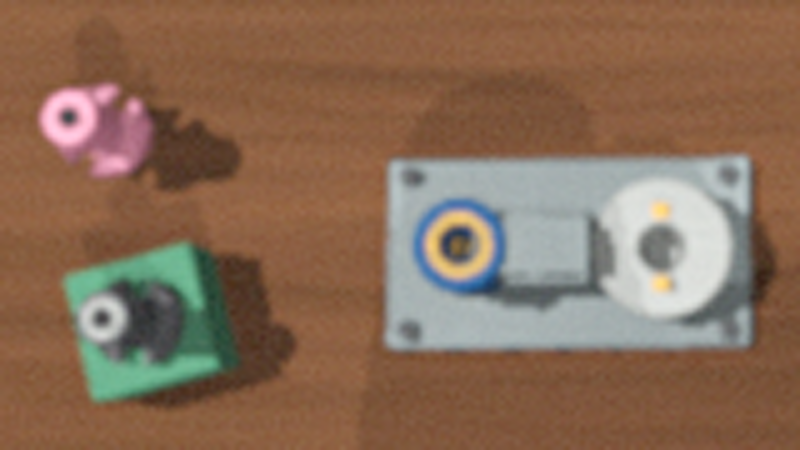

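View pics/s1.png

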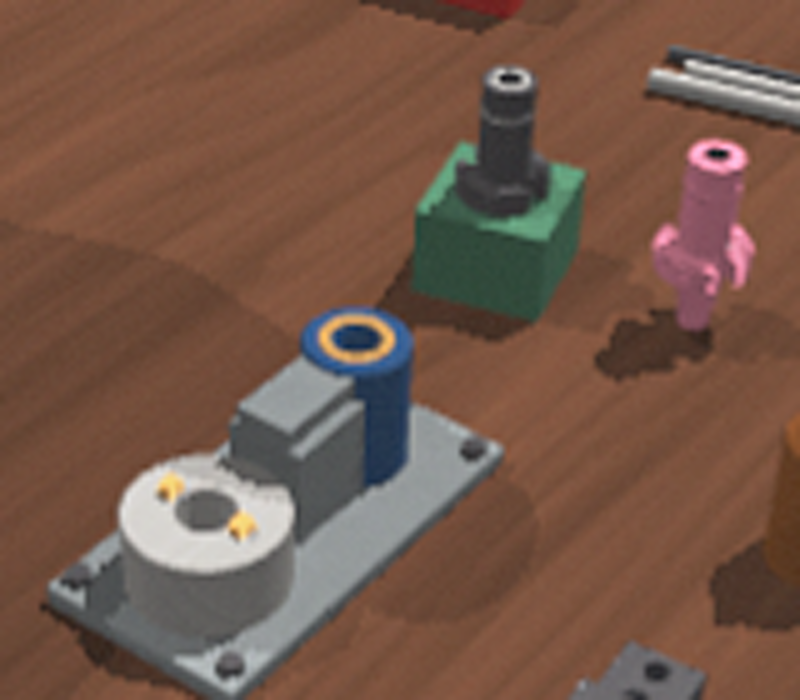

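View pics/t2.png

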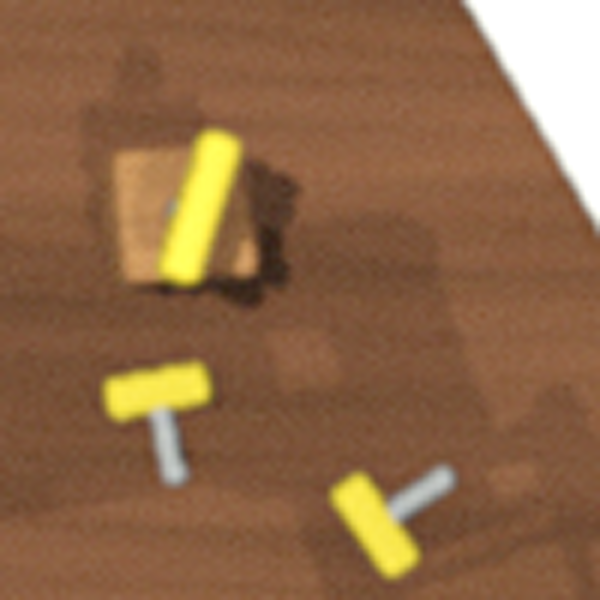

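View pics/s2.png

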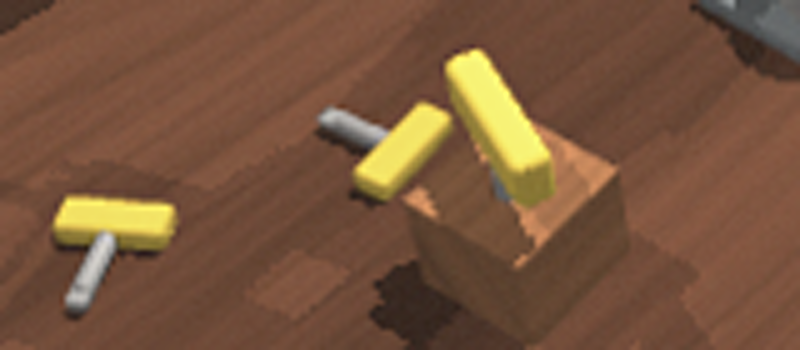

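```bash
cat > fit.py <<'E'
from h import *
import pickle
from scipy.optimize import least_squares
t,s=pickle.load(open('c0.pkl','rb'))
def U(p,k,x0,y0): return [(p[0]+.5)/k-.5+x0,(p[1]+.5)/k-.5+y0]
T1=lambda *p:U(p,5,125,165); S1=lambda *p:U(p,5,190,100)
T2=lambda *p:U(p,6,300,180); S2=lambda *p:U(p,5,60,220)
def fit(obs,x0,free=3):
    # obs: (cam,local pt,uv,w)
    def W(p,l):
        c,sn=np.cos(p[2]),np.sin(p[2]); return [p[0]+c*l[0]-sn*l[1],p[1]+sn*l[0]+c*l[1],l[2]]
    def f(p): return np.concatenate([(proj(c,W(p,l))[0]-uv)*w for c,l,uv,w in obs])
    r=least_squares(f,x0,x_scale=[10,10,.1]); return r.x,f(r.x).reshape(-1,2).round(2),W
fx=[(t,(65,125,14),T1(388,158),1),(t,(65,-125,14),T1(751,156),1),(t,(-65,-125,14),T1(754,346),1),(t,(-65,125,14),T1(387,349),1),
(t,(0,65,97),T1(461,246),2),(t,(0,-65,62),T1(665,248),1),(t,(24.5,-65,70),T1(661,210),1),(t,(-24.5,-65,70),T1(662,284),1),
(s,(0,65,97),S1(357,338),2),(s,(-24.5,-65,69),S1(170,487),1),(s,(24.5,-65,69),S1(241,525),1),(s,(0,-65,62),S1(206,509),1),
(s,(-65,-125,14),S1(48,590),1),(s,(65,-125,14),S1(235,698),1),(s,(65,125,14),S1(502,448),1)]
if __name__=="__main__":
    F,r,W=fit(fx,[500,50,0.]); print('fix',F); print(r.tolist())
    print('sock',W(F,(0,-65,62)),'lock',W(F,(0,65,97)))
    a=[(t,(0,0,142),T1(103,318),1),(s,(0,0,142),S1(510,78),1)]
    A,r,_=fit(a,[500,300,0.]); print('arbor',A,r.tolist())
    k=[(t,(0,0,114),T2(201,205),1)]
    print(back(t,T2(201,205),114+14),)
    for z in (62,142): print(back(t,T1(103,318),z),back(s,S1(510,78),z))
E
python3 fit.py
```

```text
fix [5.43843335e+02 2.14115876e+01 2.31091385e-02]
[[0.53, 0.52], [-0.09, -0.14], [0.02, -0.36], [0.52, -0.06], [0.2, -0.53], [-0.22, -0.48], [0.44, -0.46], [0.43, -0.38], [-0.43, -0.05], [0.13, -1.06], [0.42, -0.98], [0.17, 0.33], [-0.69, -0.71], [-0.4, -0.52], [0.7, -0.76]]
sock [np.float64(545.345295599525), np.float64(-43.57105716634591), 62] lock [np.float64(542.3413749826985), np.float64(86.39423228021288), 97]
arbor [491.53646333 302.46350634   0.        ] [[0.09, 0.03], [0.08, -0.1]]
[ 543.  -280.8  128. ]
[493.6 328.7  62. ] [419.2 415.1  62. ]
[491.6 302.7 142. ] [491.7 301.8 142. ]
```

```bash
cat > fk.py <<'E'
from fit import *
from scipy.optimize import minimize
S=8
def hull_mask(c,P,x0,y0,w,h):
    uv=(proj(c,P)-[x0,y0]+.5)*S
    m=np.zeros((h*S,w*S),np.uint8); cv2.fillConvexPoly(m,cv2.convexHull(uv.astype(np.float32)).astype(np.int32),255)
    return cv2.resize(m,(w,h),interpolation=cv2.INTER_AREA)/255.
def yel(c,x0,y0,w,h,):
    im=c['color'][y0:y0+h,x0:x0+w].astype(float); r,g,b=im[...,0],im[...,1],im[...,2]
    a=np.clip((g-b-40)/(120),0,1)*(g>.7*r); return a
def box(p,z=99):
    x,y,a=p[:3]; ca,sa=np.cos(a),np.sin(a); P=[]
    for i in (-40,40):
        for j in (-10,10):
            for k in (-15,15): P.append([x+ca*i-sa*j,y+sa*i+ca*j,(p[3] if len(p)>3 else z)+k])
    return P
R={'t':(t,(318,195,32,42)),'s':(s,(140,224,40,45))}
def cost(p,keys='ts'): 
    return sum(((hull_mask(R[k][0],box(p),*R[k][1])-yel(R[k][0],*R[k][1]))**2).sum() for k in keys)
if __name__=="__main__":
    for keys in ('ts','t','s'):
      best=min((minimize(cost,[543,-278,a,],args=(keys,),method='Nelder-Mead',options=dict(initial_simplex=[[543,-278,a],[549,-278,a],[543,-272,a],[543,-278,a+.15]])) for a in (-.6,-.3,0,.3,.6)),key=lambda r:r.fun)
      print(keys,best.x,best.fun)
    b=minimize(cost,[*best.x,99],args=('ts',),method='Nelder-Mead',options=dict(initial_simplex=np.array([*best.x,99])+np.vstack([np.zeros(4),np.diag([5,5,.1,5])])));print(b.x,b.fun)
    for k in 'ts': 
        c,w=R[k]; im=cv2.resize(c['color'][w[1]:w[1]+w[3],w[0]:w[0]+w[2]],None,fx=10,fy=10)
        uv=((proj(c,box(b.x))-[w[0],w[1]]+.5)*10).astype(int)
        for q in [(0,1),(2,3),(4,5),(6,7),(0,2),(1,3),(4,6),(5,7),(0,4),(1,5),(2,6),(3,7)]: cv2.line(im,tuple(map(int,uv[q[0]])),tuple(map(int,uv[q[1]])),(0,0,255),1)
        cv2.imwrite(f'pics/key_{k}.png',im[...,::-1])
E
python3 fk.py
```

```text
ts [ 5.43294528e+02 -2.84766231e+02 -3.87521339e-01] 173.2689275759323
t [ 5.43588861e+02 -2.84774983e+02 -3.21195436e-01] 6.77623918685121
s [ 5.41928593e+02 -2.84389301e+02 -3.91363874e-01] 159.93945117262592
[ 5.42841917e+02 -2.84619518e+02 -3.79373327e-01  9.93157139e+01] 173.31258386197615
```

```bash
sed -i 's/return a$/\n    if c is s: a[:, :9]=0\n    return a/' fk.py; python3 fk.py; python3 -c "
import cv2,numpy as np
a=cv2.imread('pics/key_t.png');b=cv2.imread('pics/key_s.png');h=450
cv2.imwrite('pics/key_ts.png',np.hstack([cv2.copyMakeBorder(i,0,h-i.shape[0],0,0,cv2.BORDER_CONSTANT) for i in (a,b)]))"
```

```text
ts [ 5.43523383e+02 -2.85152163e+02 -3.77785041e-01] 135.1833141099577
t [ 5.43588861e+02 -2.84774983e+02 -3.21195436e-01] 6.77623918685121
s [ 5.42733478e+02 -2.84734467e+02 -3.91596523e-01] 122.23264585736254
[ 5.42733478e+02 -2.84734467e+02 -3.91596523e-01  9.90000000e+01] 134.73951941560938
```

View pics/key_ts.png

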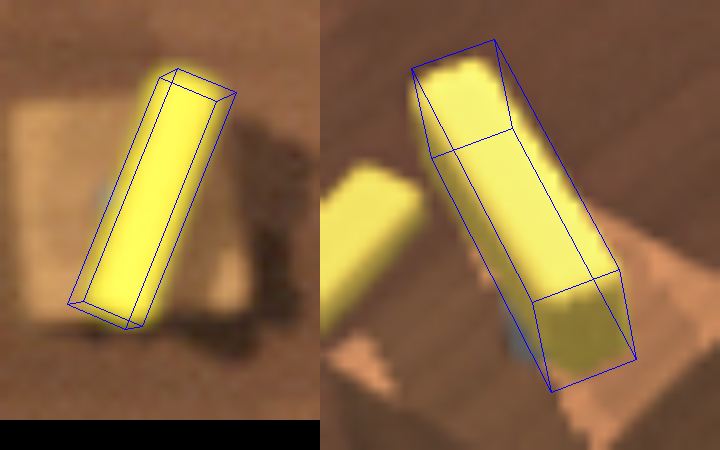

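```bash
sed -i 's/np.clip((g-b-40)\/(120),0,1)\*(g>.7\*r)/np.clip((g-b-45)\/(20 if c is s else 120),0,1)*(g>.8*r)/; s/if c is s: a\[:, :9\]=0/if c is s: a[15:, :10]=0/' fk.py; python3 fk.py; python3 -c "
import cv2,numpy as np
a=cv2.imread('pics/key_t.png');b=cv2.imread('pics/key_s.png');h=450
cv2.imwrite('pics/key_ts2.png',np.hstack([cv2.copyMakeBorder(i,0,h-i.shape[0],0,0,cv2.BORDER_CONSTANT) for i in (a,b)]))"
```

```text
ts [ 5.42906436e+02 -2.85507514e+02 -3.54243560e-01] 58.64115292195309
t [ 5.43587359e+02 -2.84737930e+02 -3.21914824e-01] 6.727991637831602
s [ 5.40553531e+02 -2.84533159e+02 -3.59726682e-01] 46.04744425221069
[ 5.41649918e+02 -2.84660000e+02 -3.51755945e-01  9.75937416e+01] 58.02202950788158
```

View pics/key_ts2.png

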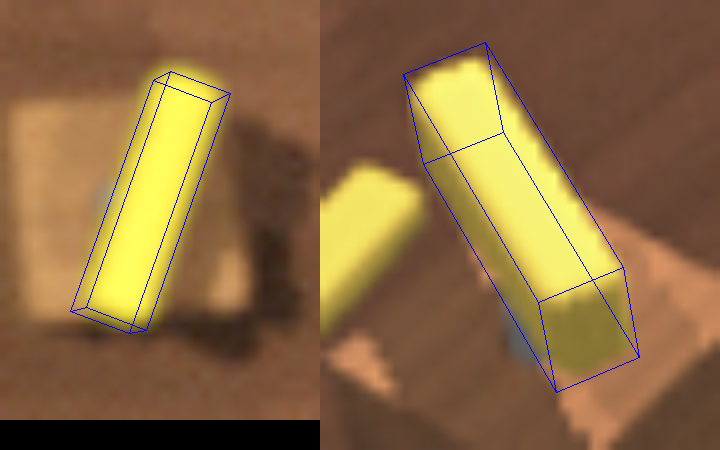

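```bash
cat > fa.py <<'E'
from fit import *
# draw flange model overlay at yaw candidates
def flange(x,y,a,z):
    th=np.linspace(0,2*np.pi,361); P=[]
    for q in th:
        px,py=30*np.cos(q),30*np.sin(q)
        if abs(py)<8.5: px=np.sign(px)*17.
        P.append([x+np.cos(a)*px-np.sin(a)*py,y+np.sin(a)*px+np.cos(a)*py,z])
    return P
def circ(x,y,r,z): 
    q=np.linspace(0,2*np.pi,60); return np.c_[x+r*np.cos(q),y+r*np.sin(q),0*q+z]
if __name__=="__main__":
    rows=[]
    for c,w in ((t,(140,213,36,32)),(s,(280,112,36,32))):
        r=[]
        for a in (None,0.,.25,.5,-.25,-.5):
            k=7 if 1 else 1
            im=cv2.resize(c['color'][w[1]:w[1]+w[3],w[0]:w[0]+w[2]],None,fx=k,fy=k,interpolation=cv2.INTER_CUBIC)
            if a is not None:
                for P,col in ((flange(491.6,302.4,a,78),(255,0,0)),(flange(491.6,302.4,a,62),(255,255,0)),(circ(491.6,302.4,17,142),(0,255,255)),(circ(491.6,302.4,17,78),(0,255,255))):
                    uv=((proj(c,P)-[w[0],w[1]]+.5)*k).astype(np.int32); cv2.polylines(im,[uv],True,col,1)
            r.append(im)
        rows.append(np.vstack([np.hstack(r[:3]),np.hstack(r[3:])]))
    for i,r in enumerate(rows): cv2.imwrite(f'pics/ar{i}.png',r[...,::-1])
E
python3 fa.py
```

```text
(no output)
```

View pics/ar0.png

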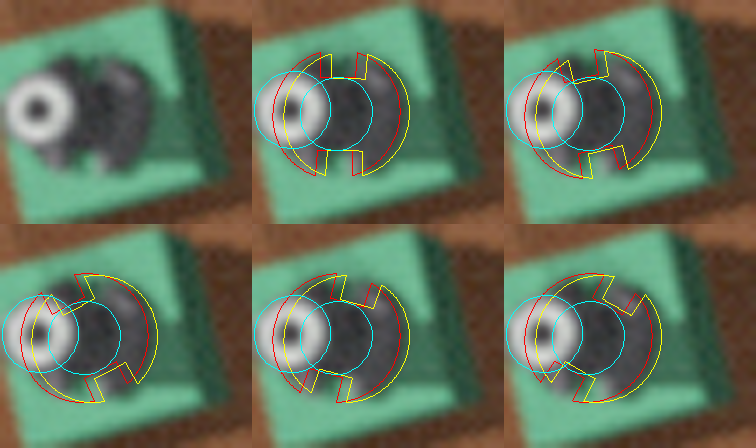

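View pics/ar1.png

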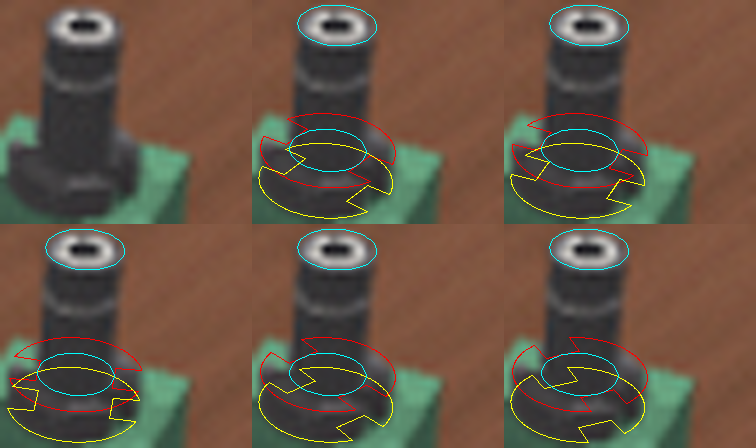

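```bash
cat > fa2.py <<'E'
from fa import *
from scipy.optimize import minimize
S=8
def model(c,w,p,zf=62):
    x0,y0,W,H=w
    m=np.zeros((H*S,W*S),np.uint8)
    tr=lambda P:((proj(c,P)-[x0,y0]+.5)*S).astype(np.int32)
    for z in np.arange(zf,zf+17,2): cv2.fillPoly(m,[tr(flange(p[0],p[1],p[2],z))],255)
    P=np.vstack([circ(p[0],p[1],17,zf),circ(p[0],p[1],17,zf+80)])
    cv2.fillConvexPoly(m,cv2.convexHull(tr(P).astype(np.float32)).astype(np.int32),255)
    return cv2.resize(m,(W,H),interpolation=cv2.INTER_AREA)/255.
def run(c,w,zf=62):
    im=c['color'][w[1]:w[1]+w[3],w[0]:w[0]+w[2]].astype(float)
    g=np.clip((im[...,1]-im[...,0])/45.,0,1)
    # weight: on/near green top
    hull=np.zeros((w[3],w[2]),np.uint8)
    cv2.fillPoly(hull,[(proj(c,circ(491.6,302.4,36,62))-[w[0],w[1]]).astype(np.int32)],1)
    def cost(p): return (((1-g)-model(c,w,p,zf))**2*hull).sum()
    out=[]
    for a in np.arange(-.6,.61,.1):
        r=minimize(lambda q:cost([q[0],q[1],a]),[491,303],method='Nelder-Mead',options=dict(initial_simplex=[[491,303],[495,303],[491,307]]))
        out.append((round(a,2),round(r.fun,2),r.x.round(1).tolist()))
    for o in out: print(o)
    print(g.max(),g.min())
run(t,(135,208,42,38)); run(s,(274,105,45,45))
E
python3 fa2.py
```

```text
(np.float64(-0.6), np.float64(45.63), [491.4, 304.4])
(np.float64(-0.5), np.float64(41.71), [491.3, 303.6])
(np.float64(-0.4), np.float64(35.2), [491.2, 303.8])
(np.float64(-0.3), np.float64(28.37), [491.5, 303.0])
(np.float64(-0.2), np.float64(20.86), [491.4, 303.2])
(np.float64(-0.1), np.float64(16.09), [491.4, 303.3])
(np.float64(-0.0), np.float64(14.81), [491.1, 303.2])
(np.float64(0.1), np.float64(17.52), [491.6, 304.1])
(np.float64(0.2), np.float64(22.91), [491.8, 303.8])
(np.float64(0.3), np.float64(29.96), [491.6, 304.2])
(np.float64(0.4), np.float64(36.6), [491.3, 304.8])
(np.float64(0.5), np.float64(42.36), [491.4, 304.8])
(np.float64(0.6), np.float64(45.51), [491.3, 304.6])
1.0 0.0
(np.float64(-0.6), np.float64(15.03), [497.4, 291.6])
(np.float64(-0.5), np.float64(13.54), [497.7, 291.3])
(np.float64(-0.4), np.float64(12.62), [492.1, 299.6])
(np.float64(-0.3), np.float64(9.77), [492.7, 299.3])
(np.float64(-0.2), np.float64(7.04), [492.4, 300.0])
(np.float64(-0.1), np.float64(4.27), [492.5, 300.0])
(np.float64(-0.0), np.float64(3.73), [492.3, 300.5])
(np.float64(0.1), np.float64(5.91), [492.1, 300.2])
(np.float64(0.2), np.float64(7.62), [491.5, 301.1])
(np.float64(0.3), np.float64(9.01), [491.3, 300.6])
(np.float64(0.4), np.float64(8.1), [491.0, 301.1])
(np.float64(0.5), np.float64(7.82), [490.8, 300.9])
(np.float64(0.6), np.float64(7.79), [491.2, 301.2])
1.0 0.0
```

Candidates for key_handle are the yellow T-keys at top-image (333,214), (326,246) and (366,267). The one meant is (333,214): it's the largest and stands upright in the wooden block, as the crops t2/s2 and the box fit confirm. The arbor is the dark one in the green block at (146,229). The pink one at (139,188) stays alone.

Call:
arm_command:
  deltas:
    - {"xyz":[0.02,0.055,0.003],"turn":[0,0,0.1]}
    - {"xyz":[0.02,0.055,0.003],"turn":[0,0,0.1]}
    - {"xyz":[0.02,0.055,0.003],"turn":[0,0,0.1]}
    - {"xyz":[0.02,0.055,0.003],"turn":[0,0,0.1]}
    - {"xyz":[0.02,0.055,0.003],"turn":[0,0,0.1]}
    - {"xyz":[0.02,0.055,0.003],"turn":[0,0,0.1]}
    - {"xyz":[0.02,0.055,0.003],"turn":[0,0,0.1]}
    - {"xyz":[0.02,0.055,0.003],"turn":[0,0,0.1]}
    - {"xyz":[0.02,0.055,0.003],"turn":[0,0,0.1]}
    - {"xyz":[0.02,0.055,0.003],"turn":[0,0,0.1]}
    - {"xyz":[0.02,0.055,0.003],"turn":[0,0,0.1]}
    - {"xyz":[0.02,0.055,0.003],"turn":[0,0,0.1]}
  gripper: 0

```text
clock: 1.7
eef_pos: [425.6, 144.3, 252.6]
eef_rot: [3.141, 0.0, 1.548]
wrist_force: [0.6, -0.7, 1.2]
finger_gap: 93.8
```

Call:
arm_command:
  deltas:
    - {"xyz":[0.022,0.053,0],"turn":[0,0,0.027]}
    - {"xyz":[0.022,0.053,0]}
    - {"xyz":[0.022,0.053,0]}
    - {"xyz":[0,0,-0.05]}
    - {"xyz":[0,0,-0.05]}
    - {"xyz":[0,0,-0.03]}
    - {"xyz":[0,0,-0.02]}
    - {"xyz":[0,0,0]}

```text
validation failed for argument at $.de...
```

Call:
arm_command:
  deltas:
    - {"xyz":[0.022,0.053,0],"turn":[0,0,0.027]}
    - {"xyz":[0.022,0.053,0],"turn":[0,0,0]}
    - {"xyz":[0.022,0.053,0],"turn":[0,0,0]}
    - {"xyz":[0,0,-0.05],"turn":[0,0,0]}
    - {"xyz":[0,0,-0.05],"turn":[0,0,0]}
    - {"xyz":[0,0,-0.03],"turn":[0,0,0]}
    - {"xyz":[0,0,-0.02],"turn":[0,0,0]}
    - {"xyz":[0,0,0],"turn":[0,0,0]}

```text
clock: 2.7
eef_pos: [490.7, 300.8, 101.1]
eef_rot: [-3.139, 0.001, 1.571]
wrist_force: [-0.4, -0.3, 1.2]
finger_gap: 94.2
```

Call:
arm_command:
  deltas:
    - {"xyz":[0,0,0],"turn":[0,0,0]}
    - {"xyz":[0,0,0],"turn":[0,0,0]}
    - {"xyz":[0,0,0],"turn":[0,0,0]}
    - {"xyz":[0,0,0],"turn":[0,0,0]}
    - {"xyz":[0,0,0],"turn":[0,0,0]}
    - {"xyz":[0,0,0],"turn":[0,0,0]}
  gripper: 1
  force: 45

```text
clock: 3.45
eef_pos: [491.4, 301.2, 102.5]
eef_rot: [3.142, -0.0, 1.571]
wrist_force: [2.5, -0.3, 0.2]
finger_gap: 37.4
```

Call:
arm_command:
  deltas:
    - {"xyz":[0,0,0],"turn":[0,0,0]}
    - {"xyz":[0,0,0],"turn":[0,0,0]}
    - {"xyz":[0,0,0.02],"turn":[0,0,0]}
    - {"xyz":[0,0,0.03],"turn":[0,0,0]}
    - {"xyz":[0,0,0.04],"turn":[0,0,0]}
    - {"xyz":[0,0,0.04],"turn":[0,0,0]}

```text
clock: 4.2
eef_pos: [490.5, 300.9, 232.2]
eef_rot: [-3.138, 0.002, 1.571]
wrist_force: [0.6, 0.7, -8.4]
finger_gap: 32.9
```

Run:
```python
from h import *
t=cam("top"); s=cam("scene")
crop(t,100,170,190,120,4,"pics/t3.png"); crop(s,200,60,150,120,5,"pics/s3.png"); st=read_state(); print(st['eef_pos'],st['wrist_force'],st['finger_gap'])
```

```text
[492.07861989 301.68134058 235.51030546] [ 0.38523448  0.38919473 -8.18077537] 33.30340586164445
```

View pics/s3.png

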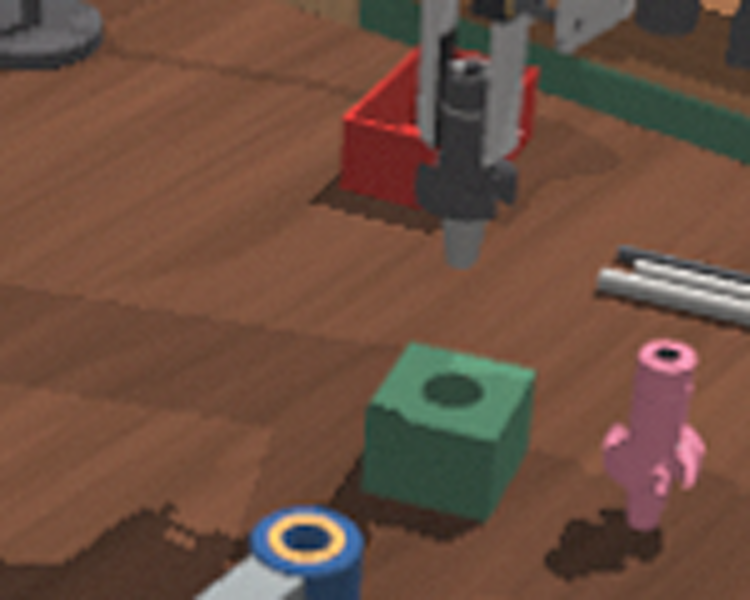

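Call:
arm_command:
  deltas:
    - {"xyz":[0.004,-0.03,0],"turn":[0,0,0.008]}
    - {"xyz":[0.007,-0.045,0],"turn":[0,0,0.008]}
    - {"xyz":[0.007,-0.05,0],"turn":[0,0,0.008]}
    - {"xyz":[0.007,-0.05,0],"turn":[0,0,0.008]}
    - {"xyz":[0.007,-0.05,0],"turn":[0,0,0.008]}
    - {"xyz":[0.007,-0.05,0],"turn":[0,0,0.008]}
    - {"xyz":[0.007,-0.04,0],"turn":[0,0,0]}
    - {"xyz":[0.006,-0.021,0],"turn":[0,0,0]}
    - {"xyz":[0.002,-0.01,0],"turn":[0,0,0]}
    - {"xyz":[0,0,-0.02],"turn":[0,0,0]}
    - {"xyz":[0,0,0],"turn":[0,0,0]}

```text
clock: 5.68
eef_pos: [544.6, -43.9, 210.6]
eef_rot: [-3.138, -0.001, 1.62]
wrist_force: [-0.3, 0.8, -8.5]
finger_gap: 33.5
```

Run:
```python
from h import *
import pickle
t=cam("top"); s=cam("scene"); pickle.dump((t,s),open('c1.pkl','wb'))
crop(t,185,160,130,100,6,"pics/t4.png"); crop(s,180,100,130,140,4,"pics/s4.png"); st=read_state(); print(st['eef_pos'],st['eef_rot'],st['wrist_force'],st['finger_gap'])
```

```text
[545.39546459 -44.06704538 212.56750848] [-3.14126399e+00 -2.34573647e-04  1.61975558e+00] [-0.16659009 -0.18087266 -7.38273497] 32.81645193264683
```

View pics/s4.png

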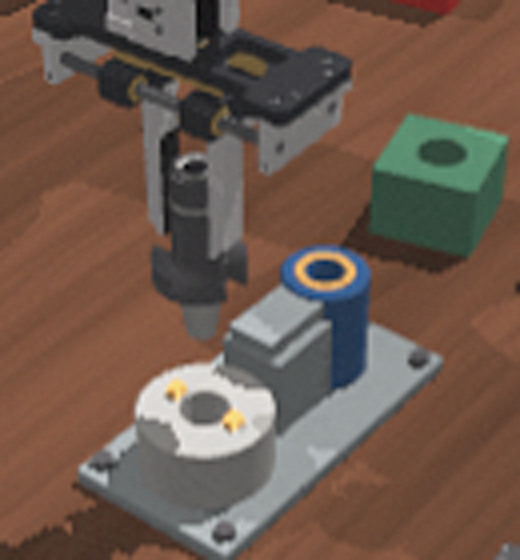

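View pics/t4.png

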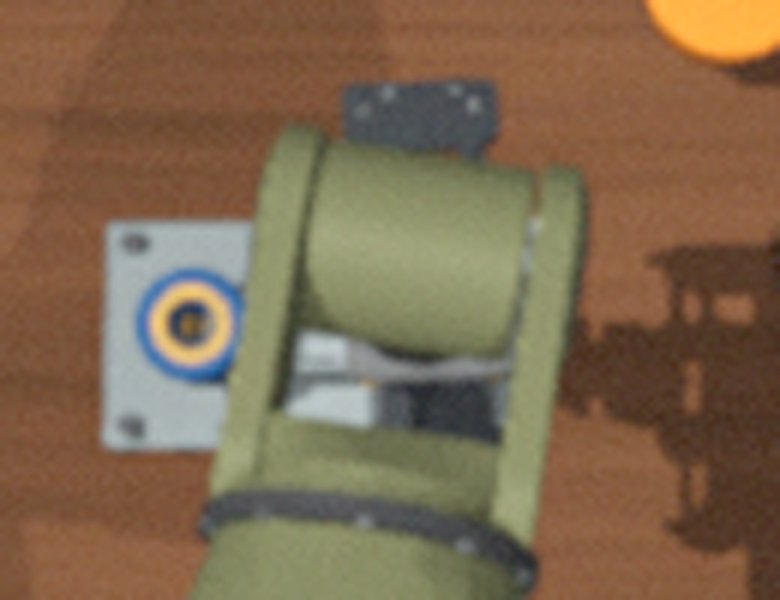

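Run:
```python
from fit import *
t,s=pickle.load(open('c1.pkl','rb'))
from fa import circ
f=lambda P:((proj(s,P)-[180,100]+.5)*4-.5).round(1)
print(f([[545.3,-43.6,128],[545.3,-43.6,252],[545.3,-43.6,62]]))
im=cv2.resize(s['color'][100:240,180:310],None,fx=4,fy=4,interpolation=cv2.INTER_CUBIC)
for r,z in ((8.5,128),(16,172),(30,172),(30,188),(17,252),(17,62),(46,62)): cv2.polylines(im,[f(circ(545.3,-43.6,r,z)).astype(np.int32)],True,(0,255,255),1)
cv2.imwrite('pics/s5.png',im[...,::-1])
```

```text
[[202.6 330.8]
 [196.9 167. ]
 [205.3 408.4]]
```

View pics/s5.png

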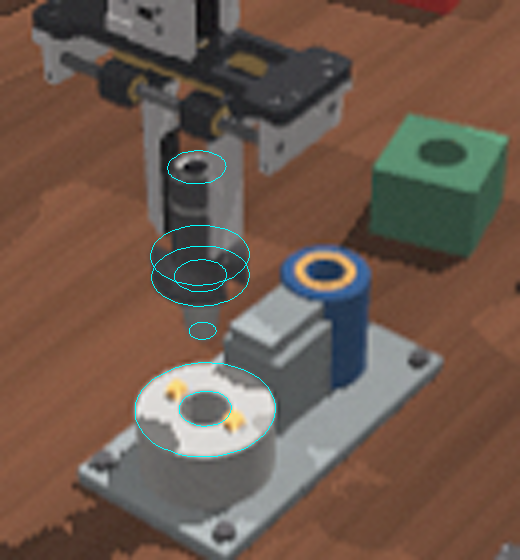

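Call:
arm_command:
  deltas:
    - {"xyz":[0,0,-0.03],"turn":[0,0,0]}
    - {"xyz":[0,0,-0.03],"turn":[0,0,0]}
    - {"xyz":[0,0,-0.02],"turn":[0,0,0]}
    - {"xyz":[0,0,-0.01],"turn":[0,0,0]}
    - {"xyz":[0,0,-0.005],"turn":[0,0,0]}
    - {"xyz":[0,0,0],"turn":[0,0,0]}

```text
clock: 6.52
eef_pos: [545.7, -44.7, 118.0]
eef_rot: [3.141, 0.0, 1.619]
wrist_force: [-0.8, 0.0, -8.8]
finger_gap: 33.8
```

Call:
arm_command:
  deltas:
    - {"xyz":[0,0,-0.003],"turn":[0,0,0]}
    - {"xyz":[0,0,-0.003],"turn":[0,0,0]}
    - {"xyz":[0,0,-0.002],"turn":[0,0,0]}
    - {"xyz":[0,0,0],"turn":[0,0,0]}

```text
clock: 7.02
eef_pos: [545.3, -44.8, 109.3]
eef_rot: [-3.141, -0.0, 1.619]
wrist_force: [0.7, -0.6, -8.2]
finger_gap: 33.8
```

Call:
arm_command:
  deltas:
    - {"xyz":[0,0,-0.002],"turn":[0,0,0]}
    - {"xyz":[0,0,-0.002],"turn":[0,0,0]}
    - {"xyz":[0,0,0],"turn":[0,0,0]}

```text
clock: 7.4
eef_pos: [545.3, -44.8, 105.2]
eef_rot: [-3.141, -0.0, 1.619]
wrist_force: [0.4, 0.4, -8.4]
finger_gap: 33.2
```

Call:
arm_command:
  deltas:
    - {"xyz":[0,0,-0.0015],"turn":[0,0,0]}
    - {"xyz":[0,0,-0.0015],"turn":[0,0,0]}
    - {"xyz":[0,0,0],"turn":[0,0,0]}

```text
clock: 7.78
eef_pos: [545.5, -44.8, 102.6]
eef_rot: [3.141, 0.0, 1.619]
wrist_force: [-1.1, 0.4, -5.3]
finger_gap: 33.7
```

Call:
arm_command:
  deltas:
    - {"xyz":[0,0,-0.0015],"turn":[0,0,0]}
    - {"xyz":[0,0,-0.001],"turn":[0,0,0]}
    - {"xyz":[0,0,0],"turn":[0,0,0]}

```text
clock: 8.15
eef_pos: [545.6, -44.8, 102.4]
eef_rot: [3.14, 0.0, 1.619]
wrist_force: [-12.1, 1.8, 22.3]
finger_gap: 33.3
```

Call:
arm_command:
  deltas:
    - {"xyz":[0,0,0],"turn":[0,0,0]}
    - {"xyz":[0,0,0],"turn":[0,0,0]}
    - {"xyz":[0,0,0],"turn":[0,0,0]}
    - {"xyz":[0,0,0.02],"turn":[0,0,0]}
    - {"xyz":[0,0,0.05],"turn":[0,0,0]}
    - {"xyz":[0,0,0.05],"turn":[0,0,0]}
    - {"xyz":[0,0,0.03],"turn":[0,0,0]}
    - {"xyz":[-0.03,-0.05,0],"turn":[0,0,0.12]}
    - {"xyz":[-0.03,-0.05,0],"turn":[0,0,0.15]}
  gripper: 0.35

```text
clock: 9.28
eef_pos: [484.7, -145.6, 250.1]
eef_rot: [3.141, 0.0, 1.895]
wrist_force: [0.6, 0.1, -0.5]
finger_gap: 61.1
```

Run:
```python
from h import *
import pickle
from fa import flange,circ
s=cam("scene"); t=cam("top"); pickle.dump((t,s),open('c2.pkl','wb'))
f=lambda P:((proj(s,P)-[180,130]+.5)*6-.5)
im=cv2.resize(s['color'][130:230,180:310],None,fx=6,fy=6,interpolation=cv2.INTER_CUBIC); im0=im.copy()
for P in (flange(545.3,-43.6,.023,78),circ(545.3,-43.6,17,142)): cv2.polylines(im,[f(P).astype(np.int32)],True,(0,255,255),1)
cv2.imwrite('pics/s6.png',im[...,::-1]); cv2.imwrite('pics/s6r.png',im0[...,::-1])
for z in (142,): print(proj(s,[545.3,-43.6,z]))
st=read_state(); print(st['eef_pos'],st['finger_gap'],st['wrist_force'])
```

```text
[[230.11479604 177.99945428]]
[ 483.49092688 -148.13831562  250.18891868] 61.10112873580626 [0.47904566 0.84018356 0.16729997]
```

View pics/s6.png

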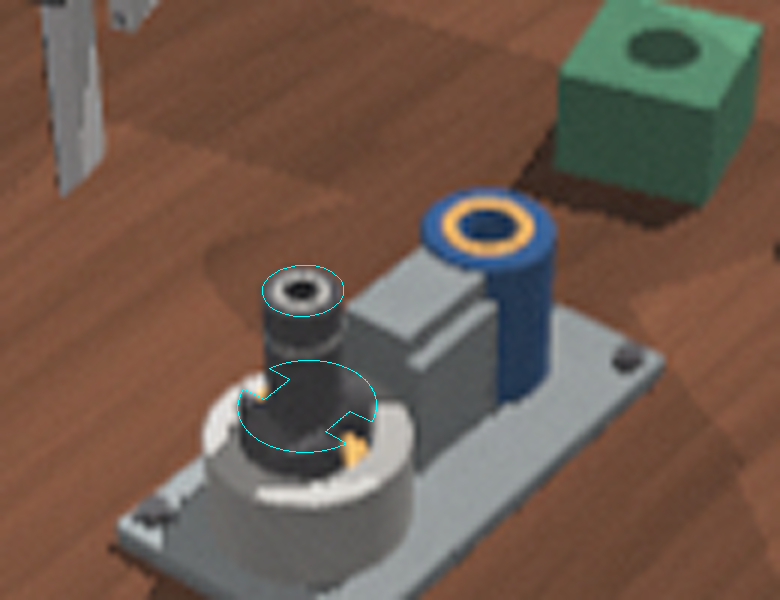

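View pics/s6r.png

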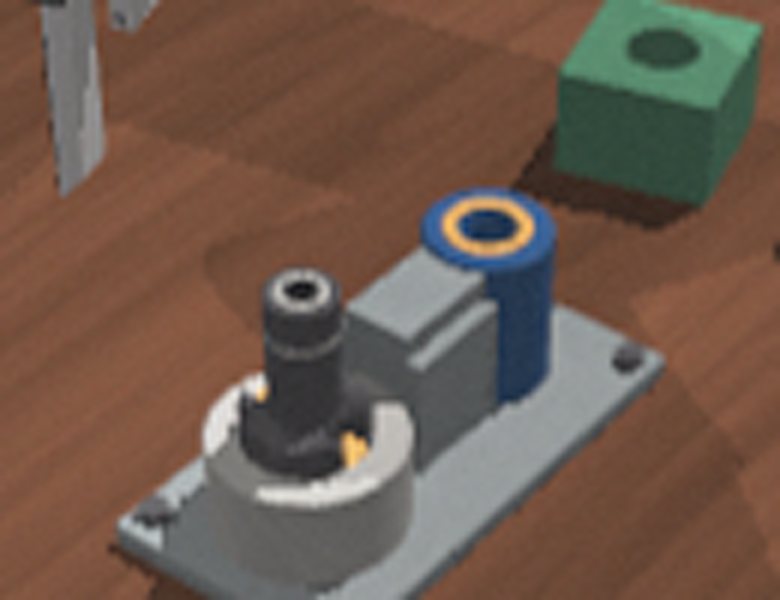

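Call:
arm_command:
  deltas:
    - {"xyz":[0.01,-0.024,0],"turn":[0,0,0.153]}
    - {"xyz":[0.01,-0.024,0],"turn":[0,0,0.153]}
    - {"xyz":[0.01,-0.024,0],"turn":[0,0,0.153]}
    - {"xyz":[0.01,-0.024,0],"turn":[0,0,0.153]}
    - {"xyz":[0.01,-0.024,0],"turn":[0,0,0.153]}
    - {"xyz":[0.01,-0.02,0],"turn":[0,0,0.153]}
    - {"xyz":[0,0,0],"turn":[0,0,0]}
  gripper: 0

```text
clock: 10.25
eef_pos: [545.8, -285.2, 249.2]
eef_rot: [3.141, -0.001, 2.805]
wrist_force: [-0.1, 0.7, 0.5]
finger_gap: 94.1
```

Run:
```python
from h import *
for i in range(4):
    s=cam("scene"); st=read_state(); print(st['eef_pos'],st['eef_rot'][2],st['finger_gap'],st['joints'][5])
```

```text
[ 545.52273281 -284.45452202  249.37554206] 2.802868205251483 93.75786404453028 -1.7723620817950891
[ 545.40187162 -284.11728687  249.67158576] 2.80316293876926 94.23666801414522 -1.7722473474403386
[ 545.37017349 -283.95905131  249.9199276 ] 2.804000646178196 94.22034357910258 -1.772889347050805
[ 545.37507647 -283.93012376  250.09774341] 2.8048450783399224 93.91078557605319 -1.7736700040813302
```

Call:
arm_command:
  deltas:
    - {"xyz":[-0.002,-0.001,-0.05],"turn":[0,0,0]}
    - {"xyz":[0,0,-0.05],"turn":[0,0,0]}
    - {"xyz":[0,0,-0.035],"turn":[0,0,0]}
    - {"xyz":[0,0,-0.018],"turn":[0,0,0]}
    - {"xyz":[0,0,-0.004],"turn":[0,0,0]}
    - {"xyz":[0,0,0],"turn":[0,0,0]}

```text
clock: 11.2
eef_pos: [543.9, -286.0, 94.2]
eef_rot: [-3.141, 0.002, 2.807]
wrist_force: [-0.2, -0.7, -0.4]
finger_gap: 94.0
```

Call:
arm_command:
  deltas:
    - {"xyz":[0,0,0],"turn":[0,0,0]}
    - {"xyz":[0,0,0],"turn":[0,0,0]}
    - {"xyz":[0,0,0],"turn":[0,0,0]}
    - {"xyz":[0,0,0],"turn":[0,0,0]}
    - {"xyz":[0,0,0],"turn":[0,0,0]}
    - {"xyz":[0,0,0],"turn":[0,0,0]}
    - {"xyz":[0,0,0],"turn":[0,0,0]}
    - {"xyz":[0,0,0],"turn":[0,0,0]}
  gripper: 1
  force: 40

```text
clock: 12.2
eef_pos: [543.4, -285.6, 92.9]
eef_rot: [3.141, -0.0, 2.807]
wrist_force: [1.4, 1.2, 0.0]
finger_gap: 19.6
```

Call:
arm_command:
  deltas:
    - {"xyz":[0,0,0.02],"turn":[0,0,0]}
    - {"xyz":[0,0,0.045],"turn":[0,0,0]}
    - {"xyz":[0,0,0.05],"turn":[0,0,0]}
    - {"xyz":[0,0,0.045],"turn":[0,0,0]}
    - {"xyz":[0,0,0],"turn":[0,0,0]}

```text
clock: 12.82
eef_pos: [544.1, -286.2, 256.2]
eef_rot: [-3.14, 0.005, 2.807]
wrist_force: [0.1, -0.4, -4.7]
finger_gap: 19.6
```

Run:
```python
from h import *
import pickle
s=cam("scene"); t=cam("top"); pickle.dump((t,s),open('c3.pkl','wb')); st=read_state(); print(st['eef_pos'],st['eef_rot'],st['finger_gap'],st['wrist_force'])
crop(s,110,140,110,130,4.5,'pics/s7.png')
```

```text
[ 543.05539346 -285.5966321   251.61887964] [ 3.14125118e+00 -1.60426359e-03  2.80679338e+00] 19.847012288867322 [-0.77695971 -0.04337858 -3.35107494]
```

View pics/s7.png

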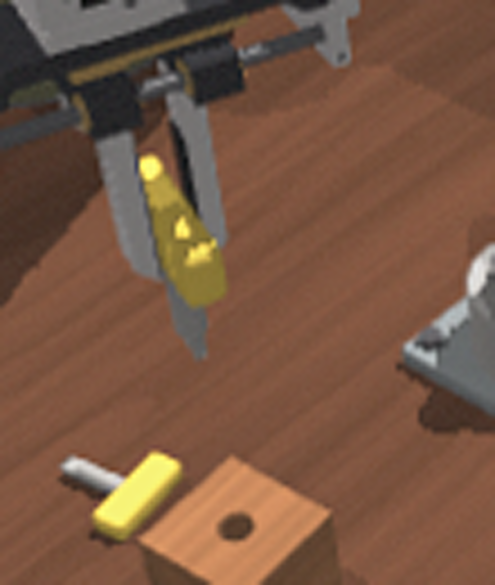

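```bash
cat > ko.py <<'E'
from fa import *
def kover(s,p,fn,x0,y0,w,h,k=5,zp=None,tilt=0):
    # p: handle point x,y,z,yaw ; tilt about handle-perp axis
    x,y,z,a=p; R=cv2.Rodrigues(np.array([0,0,a],float))[0]@cv2.Rodrigues(np.array([0,tilt,0],float))[0]
    tr=lambda L:((proj(s,(R@np.asarray(L,float).T).T+[x,y,z])-[x0,y0]+.5)*k-.5).astype(np.int32)
    im=cv2.resize(s['color'][y0:y0+h,x0:x0+w],None,fx=k,fy=k,interpolation=cv2.INTER_CUBIC); im0=im.copy()
    B=tr([[i,j,l] for i in(-40,40) for j in(-10,10) for l in(-15,15)])
    for q in [(0,1),(2,3),(4,5),(6,7),(0,2),(1,3),(4,6),(5,7),(0,4),(1,5),(2,6),(3,7)]: cv2.line(im,tuple(map(int,B[q[0]])),tuple(map(int,B[q[1]])),(0,0,255),1)
    for zz in (-15,-61): cv2.polylines(im,[tr(circ(0,0,8,zz))],True,(0,255,255),1)
    cv2.polylines(im,[tr([[-7,0,-61],[-7,0,-75],[7,0,-75],[7,0,-61]])],True,(0,255,255),1)
    cv2.imwrite(fn,np.hstack([im0,im])[...,::-1])
E
python3 - <<'E'
from ko import *
t,s=pickle.load(open('c3.pkl','rb'))
kover(s,(543.2,-285.2,258.5,-.335),'pics/s8.png',125,160,50,70,8)
E
```

```text
(no output)
```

View pics/s8.png

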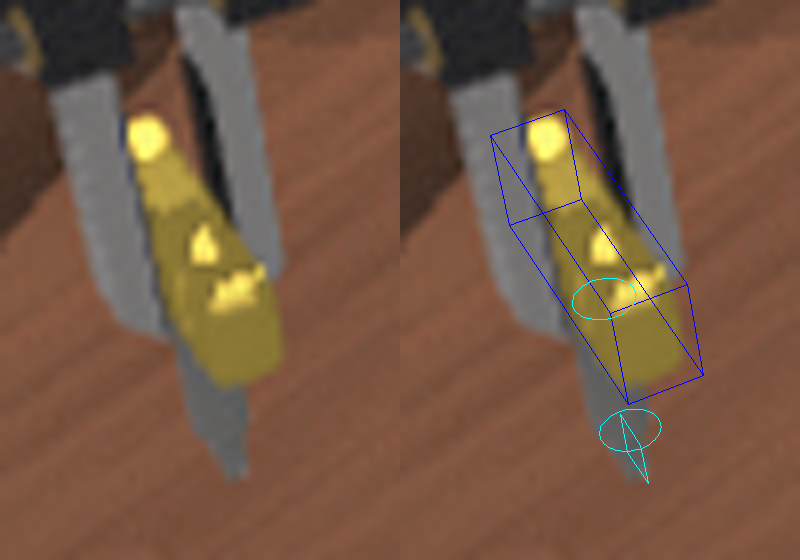

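```bash
cat > fk2.py <<'E'
from ko import *
from scipy.optimize import minimize
S=8
def kfit(s,x,y,z,a,win,tilt0=0,verbose=1,shank=True):
    x0,y0,w,h=win
    im=s['color'][y0:y0+h,x0:x0+w].astype(float); r,g,b=im[...,0],im[...,1],im[...,2]
    yel=((g-b>45)&(g>.8*r)).astype(float)
    wood=((r-b>22)&(g<.8*r)).astype(float)
    def mk(p):
        d,e,dz,tl=p
        R=cv2.Rodrigues(np.array([0,0,a],float))[0]@cv2.Rodrigues(np.array([0,tl,0],float))[0]
        o=np.array([x+np.cos(a)*d-np.sin(a)*e,y+np.sin(a)*d+np.cos(a)*e,z+dz])
        tr=lambda L:((proj(s,(R@np.asarray(L,float).T).T+o)-[x0,y0]+.5)*S)
        m=np.zeros((h*S,w*S),np.uint8); n=m.copy()
        B=tr([[i,j,l] for i in(-38.5,38.5) for j in(-9.5,9.5) for l in(-14.5,14.5)])
        cv2.fillConvexPoly(m,cv2.convexHull(B.astype(np.float32)).astype(np.int32),255)
        for P in (np.vstack([circ(0,0,8,-15),circ(0,0,8,-61)]),[[i,j,l] for i in(-7,7) for j in(-3,3) for l in(-75,-61)]):
            cv2.fillConvexPoly(n,cv2.convexHull(tr(P).astype(np.float32)).astype(np.int32),255)
        n[m>0]=0
        return [cv2.resize(q,(w,h),interpolation=cv2.INTER_AREA)/255. for q in (m,n)]
    def cost(p):
        m,n=mk(p); u=np.clip(m+n,0,1)
        return (yel*(1-m)).sum()+(wood*u).sum()+(yel*n).sum()+.02*p[1]**2*4+.01*p[2]**2
    best=None
    for d in(-4,0,4):
        p0=np.array([d,0,0,tilt0]); r=minimize(cost,p0,method='Nelder-Mead',options=dict(initial_simplex=p0+np.vstack([np.zeros(4),np.diag([4,2,3,.1])]),maxiter=600))
        if best is None or r.fun<best.fun: best=r
    p=best.x
    if verbose: print('d,e,dz,tilt',p.round(3),'cost',round(best.fun,2))
    d,e=p[:2]
    return (x+np.cos(a)*d-np.sin(a)*e,y+np.sin(a)*d+np.cos(a)*e,z+p[2],a),p[3]
E
python3 - <<'E'
from fk2 import *
t,s=pickle.load(open('c3.pkl','rb'))
q,tl=kfit(s,543.2,-285.2,258.5,-.335,(130,165,38,62)); print(q)
kover(s,q,'pics/s9.png',125,160,50,70,8,tilt=tl)
E
```

```text
d,e,dz,tilt [-6.56  -0.913 -2.272 -0.022] cost 18.53
(np.float64(536.7048982836493), np.float64(-283.9054415933493), np.float64(256.22848181478554), -0.335)
```

View pics/s9.png

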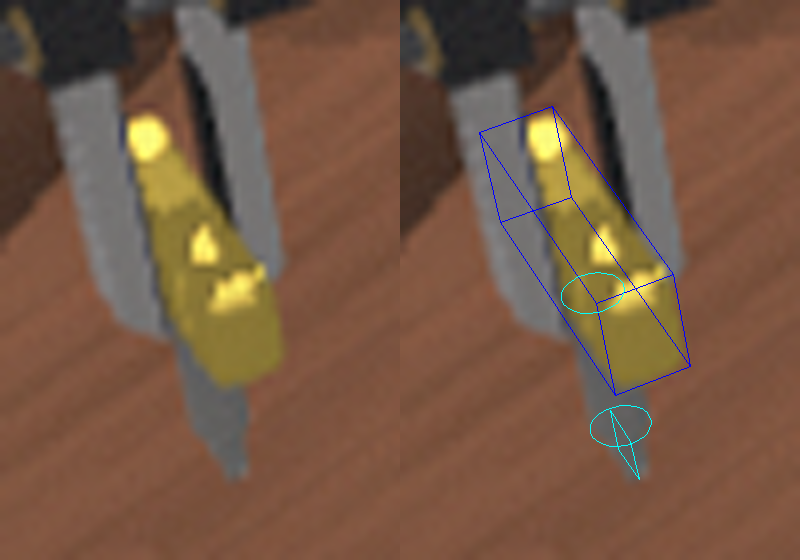

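Call:
arm_command:
  deltas:
    - {"xyz":[0,0.025,0],"turn":[0,0,0.09]}
    - {"xyz":[0,0.04,0],"turn":[0,0,0.09]}
    - {"xyz":[0,0.05,0],"turn":[0,0,0.09]}
    - {"xyz":[0,0.05,0],"turn":[0,0,0.09]}
    - {"xyz":[0,0.05,0],"turn":[0,0,0.09]}
    - {"xyz":[0,0.05,0],"turn":[0,0,0.09]}
    - {"xyz":[0,0.05,0],"turn":[0,0,0.09]}
    - {"xyz":[0,0.03,0],"turn":[0,0,0.09]}
    - {"xyz":[0,0.026,0],"turn":[0,0,0.035]}
    - {"xyz":[0,0,-0.035],"turn":[0,0,0]}
    - {"xyz":[0,0,-0.03],"turn":[0,0,0]}
    - {"xyz":[0,0,0],"turn":[0,0,0]}

```text
clock: 14.42
eef_pos: [541.7, 85.1, 184.4]
eef_rot: [3.139, -0.007, -2.721]
wrist_force: [-0.8, 0.2, -2.4]
finger_gap: 19.7
```

Run:
```python
from h import *
import pickle
s=cam("scene");t=cam("top"); pickle.dump((t,s),open('c4.pkl','wb'));
e=[]
for i in range(3): cam("scene"); st=read_state(); e.append(np.r_[st['eef_pos'],st['eef_rot'],st['wrist_force']])
print(np.mean(e,0).round(2),st['joints'].round(2),st['clock'])
crop(s,225,90,80,100,6,'pics/s10.png')
crop(t,180,170,80,80,6,'pics/t10.png')
```

```text
[ 5.4373e+02  8.5140e+01  1.8882e+02 -3.1400e+00  0.0000e+00 -2.7200e+00
 -7.0000e-02 -3.5000e-01 -2.6800e+00] [ 0.09  0.32  1.56 -0.    1.26 -1.9 ] 14.675
```

View pics/s10.png

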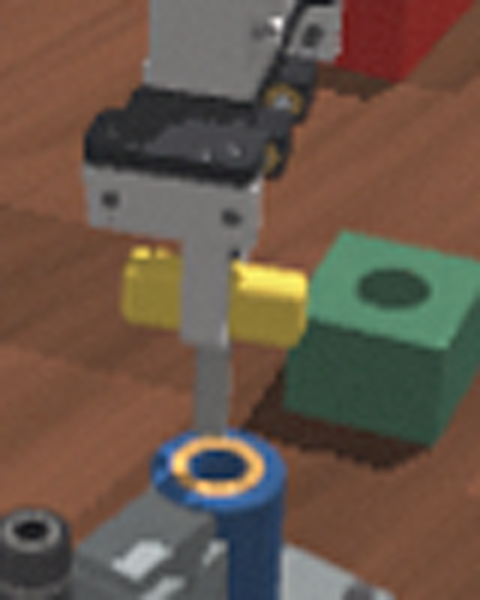

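View pics/t10.png

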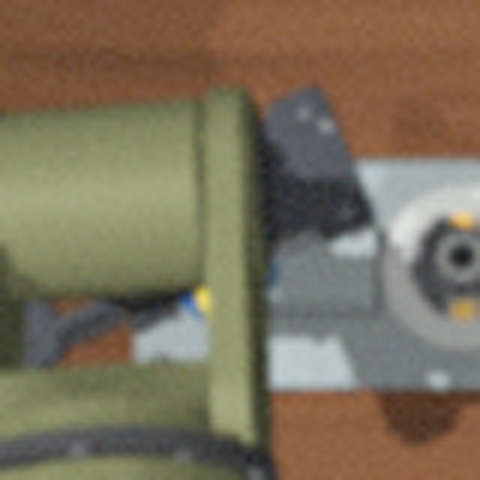

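Run:
```python
from fk2 import *
t,s=pickle.load(open('c4.pkl','rb'))
q,tl=kfit(s,543.0,85.2,195,.421,(240,125,40,42)); print(q,tl)
F=(542.34,86.39)
for nm,qq,tt in (('a',q,tl),):
    kover(s,qq,f'pics/s11{nm}.png',235,120,50,65,8,tilt=tt)
im=cv2.imread('pics/s11a.png')
for P,c in ((circ(*F,14.5,97),(255,0,255)),(circ(*F,31,97),(255,0,255)),(circ(*F,9,88),(0,255,0))):
    cv2.polylines(im,[((proj(s,P)-[235,120]+.5)*8-.5+[400,0]).astype(np.int32)],True,c,1)
cv2.imwrite('pics/s11a.png',im)
```

```text
d,e,dz,tilt [-2.261  2.086 -6.361  0.034] cost 29.12
(np.float64(540.0842401447609), np.float64(86.18005563797277), np.float64(188.6386816326217), 0.421) 0.03427055303763082
```

View pics/s11a.png

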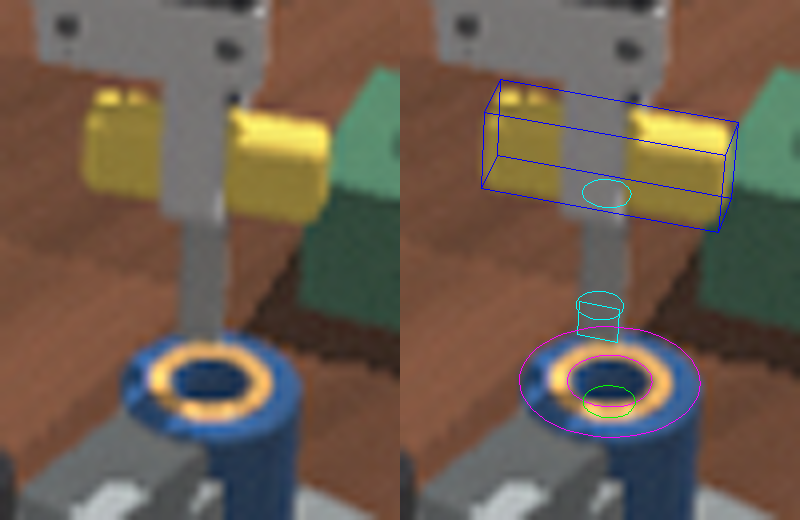

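Run:
```python
from fit import *
t,s=pickle.load(open('c4.pkl','rb'))
u=lambda a,b:[235+(a+.5)/8-.5,120+(b+.5)/8-.5]
for z in (113,117,121): print(z,back(s,u(203.5,338),z))
print('mouth',back(s,u(211,381),97))
for x,y in((542.3,86.4),(540,86.4),(542.3,84)): print((proj(s,[[x,y,z] for z in (121,182,97)])-[235,120]+.5)*8-.5)
```

```text
113 [538.5  87.3 113. ]
117 [541.7  83.1 117. ]
121 [544.9  78.8 121. ]
mouth [542.7  86.6  97. ]
[[211.0597741  324.61395611]
 [214.63980634 174.76037027]
 [209.71268076 380.85587778]]
[[205.70499932 322.03940412]
 [209.09478112 172.23728915]
 [204.4295694  378.26491202]]
[[206.70232674 327.90801893]
 [210.13490527 177.98097091]
 [205.41091775 384.17362166]]
```

Call:
arm_command:
  deltas:
    - {"xyz":[0.001,0.0023,0],"turn":[0,0,0]}
    - {"xyz":[0,0,-0.01],"turn":[0,0,0]}
    - {"xyz":[0,0,-0.008],"turn":[0,0,0]}
    - {"xyz":[0,0,-0.005],"turn":[0,0,0]}
    - {"xyz":[0,0,-0.004],"turn":[0,0,0]}
    - {"xyz":[0,0,-0.003],"turn":[0,0,0]}
    - {"xyz":[0,0,0],"turn":[0,0,0]}

```text
clock: 15.55
eef_pos: [544.4, 87.5, 157.8]
eef_rot: [3.142, -0.0, -2.721]
wrist_force: [0.4, 0.7, -3.9]
finger_gap: 19.6
```

Call:
arm_command:
  deltas:
    - {"xyz":[0,0,-0.003],"turn":[0,0,0]}
    - {"xyz":[0,0,-0.002],"turn":[0,0,0]}
    - {"xyz":[0,0,0],"turn":[0,0,0]}

```text
clock: 15.92
eef_pos: [544.3, 87.5, 152.8]
eef_rot: [3.142, -0.0, -2.721]
wrist_force: [0.6, -0.6, -3.3]
finger_gap: 19.7
```

Call:
arm_command:
  deltas:
    - {"xyz":[0,0,-0.003],"turn":[0,0,0]}
    - {"xyz":[0,0,-0.003],"turn":[0,0,0]}
    - {"xyz":[0,0,0],"turn":[0,0,0]}

```text
clock: 16.3
eef_pos: [544.2, 87.5, 146.6]
eef_rot: [3.141, -0.001, -2.721]
wrist_force: [-0.5, -0.1, -2.0]
finger_gap: 20.0
```

Call:
arm_command:
  deltas:
    - {"xyz":[0,0,-0.003],"turn":[0,0,0]}
    - {"xyz":[0,0,-0.002],"turn":[0,0,0]}
    - {"xyz":[0,0,0],"turn":[0,0,0]}

```text
clock: 16.68
eef_pos: [544.3, 87.5, 141.7]
eef_rot: [3.141, -0.0, -2.721]
wrist_force: [0.3, -0.5, -3.5]
finger_gap: 19.9
```

Call:
arm_command:
  deltas:
    - {"xyz":[0,0,-0.001],"turn":[0,0,0]}
    - {"xyz":[0,0,-0.001],"turn":[0,0,0]}
    - {"xyz":[0,0,-0.001],"turn":[0,0,0]}
    - {"xyz":[0,0,0],"turn":[0,0,0]}

```text
clock: 17.18
eef_pos: [544.6, 87.5, 139.4]
eef_rot: [-3.141, 0.001, -2.721]
wrist_force: [-0.7, -0.3, 2.0]
finger_gap: 20.1
```

Call:
arm_command:
  deltas:
    - {"xyz":[0,0,-0.001],"turn":[0,0,0]}
    - {"xyz":[0.0001,-0.0002,0],"turn":[0,0,-0.06]}
    - {"xyz":[0,0,0],"turn":[0,0,0]}

```text
clock: 17.55
eef_pos: [544.7, 87.7, 138.2]
eef_rot: [3.141, 0.001, -2.781]
wrist_force: [-0.8, 3.6, 4.6]
finger_gap: 20.0
```

Call:
arm_command:
  deltas:
    - {"xyz":[0.0001,-0.0002,-0.0003],"turn":[0,0,-0.07]}
    - {"xyz":[0,0,0],"turn":[0,0,0]}

```text
clock: 17.8
eef_pos: [544.7, 87.6, 137.9]
eef_rot: [3.141, 0.001, -2.851]
wrist_force: [-0.9, 4.4, 4.9]
finger_gap: 19.8
```

Call:
arm_command:
  deltas:
    - {"xyz":[0,-0.0002,-0.0002],"turn":[0,0,-0.07]}
    - {"xyz":[0,0,0],"turn":[0,0,0]}

```text
clock: 18.05
eef_pos: [544.6, 87.5, 137.7]
eef_rot: [3.141, 0.001, -2.921]
wrist_force: [-1.0, 5.6, 4.7]
finger_gap: 19.5
```

Call:
arm_command:
  deltas:
    - {"xyz":[0,-0.0002,0],"turn":[0,0,-0.07]}
    - {"xyz":[0,0,0],"turn":[0,0,0]}

```text
clock: 18.3
eef_pos: [544.5, 87.3, 137.4]
eef_rot: [3.14, 0.0, -2.991]
wrist_force: [-1.0, 5.9, 2.7]
finger_gap: 19.8
```

Call:
arm_command:
  deltas:
    - {"xyz":[0,0.0008,0],"turn":[0,0,0]}
    - {"xyz":[0,0,0],"turn":[0,0,0]}

```text
clock: 18.55
eef_pos: [544.6, 87.6, 137.3]
eef_rot: [3.141, -0.0, -2.991]
wrist_force: [-1.0, 3.3, 1.4]
finger_gap: 19.7
```

Call:
arm_command:
  deltas:
    - {"xyz":[0,0.0008,0],"turn":[0,0,0]}
    - {"xyz":[0,0,-0.001],"turn":[0,0,0]}
    - {"xyz":[0,0,0],"turn":[0,0,0]}

```text
clock: 18.92
eef_pos: [544.5, 88.1, 136.1]
eef_rot: [-3.141, -0.001, -2.991]
wrist_force: [0.9, -0.6, -2.6]
finger_gap: 19.6
```

Call:
arm_command:
  deltas:
    - {"xyz":[0,0,-0.001],"turn":[0,0,0]}
    - {"xyz":[0,0,-0.001],"turn":[0,0,0]}
    - {"xyz":[0,0,0],"turn":[0,0,0]}

```text
clock: 19.3
eef_pos: [544.6, 88.2, 134.5]
eef_rot: [-3.141, 0.0, -2.991]
wrist_force: [-0.3, -1.0, 1.0]
finger_gap: 19.5
```

Call:
arm_command:
  deltas:
    - {"xyz":[0,0,-0.001],"turn":[0,0,0]}
    - {"xyz":[0,0,0],"turn":[0,0,0]}

```text
clock: 19.55
eef_pos: [544.6, 88.2, 133.5]
eef_rot: [-3.141, 0.0, -2.991]
wrist_force: [-1.1, -1.1, 3.1]
finger_gap: 19.6
```

Run:
```python
from fk2 import *
s=cam("scene"); t=cam("top"); pickle.dump((t,s),open('c5.pkl','wb'))
for z in (147,141,):
    kover(s,(542.5,86.5,z,.15),f'pics/s12_{z}.png',235,120,50,65,8)
st=read_state(); print(st['eef_pos'],st['wrist_force'],st['moment'])
```

```text
[544.63321579  88.20389619 133.51535865] [-1.23250283 -2.04789216  3.51183693] [-0.44078114  0.02708218 -0.0752479 ]
```

View pics/s12_147.png

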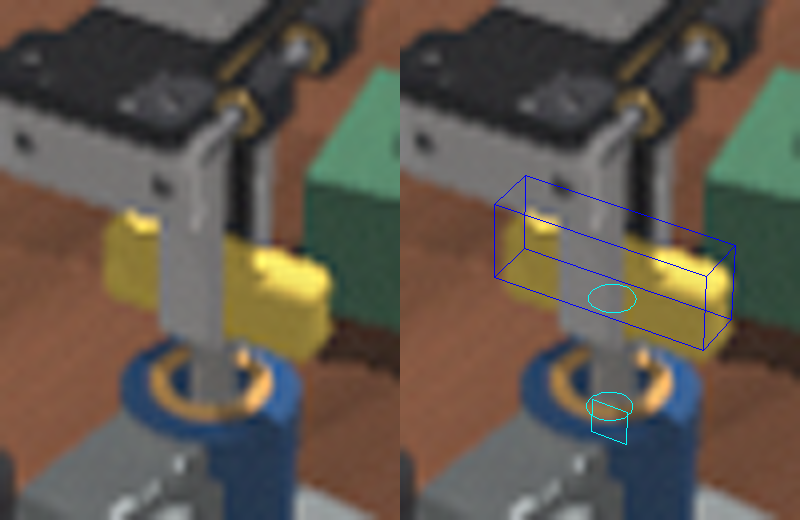

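View pics/s12_141.png

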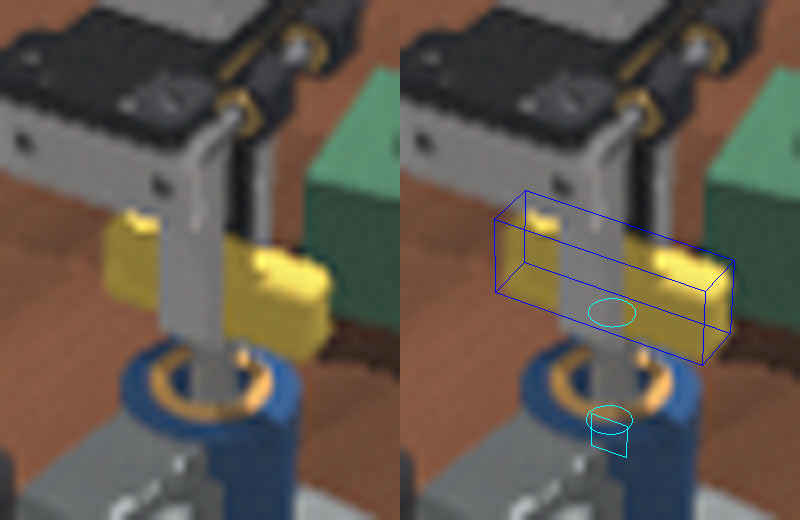

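Call:
arm_command:
  deltas:
    - {"xyz":[0,-0.0003,0],"turn":[0,0,-0.06]}
    - {"xyz":[0,0,0],"turn":[0,0,0]}

```text
clock: 19.9
eef_pos: [544.5, 88.1, 133.2]
eef_rot: [3.141, -0.0, -3.051]
wrist_force: [0.3, 1.1, -0.4]
finger_gap: 19.7
```

```bash
python3 -c "
from h import *
st=read_state(); print(st['eef_pos'],st['wrist_force'],st['moment'])"
```

```text
[544.53368319  88.08300091 133.21843757] [ 0.26398199  1.10244012 -0.38142439] [ 0.05932548 -0.2043416  -0.04789257]
```

Call:
arm_command:
  deltas:
    - {"xyz":[0,0.0001,-0.001],"turn":[0,0,0]}
    - {"xyz":[0,0,-0.001],"turn":[0,0,0]}
    - {"xyz":[0,0,0],"turn":[0,0,0]}

```text
clock: 20.27
eef_pos: [544.5, 88.1, 131.3]
eef_rot: [3.142, -0.0, -3.051]
wrist_force: [0.3, 0.0, -0.3]
finger_gap: 19.6
```

Call:
arm_command:
  deltas:
    - {"xyz":[0,0,-0.001],"turn":[0,0,0]}
    - {"xyz":[0,0,-0.001],"turn":[0,0,0]}
    - {"xyz":[0,0,-0.001],"turn":[0,0,0]}
    - {"xyz":[0,0,0],"turn":[0,0,0]}

```text
clock: 20.78
eef_pos: [544.6, 88.1, 128.4]
eef_rot: [3.142, 0.0, -3.051]
wrist_force: [-0.3, 0.4, 2.6]
finger_gap: 19.5
```

Call:
arm_command:
  deltas:
    - {"xyz":[0,0,-0.001],"turn":[0,0,0]}
    - {"xyz":[0,0,-0.001],"turn":[0,0,0]}
    - {"xyz":[0,0,0],"turn":[0,0,0]}

```text
clock: 21.15
eef_pos: [544.7, 88.1, 126.8]
eef_rot: [3.142, 0.0, -3.051]
wrist_force: [-2.2, 0.0, 6.7]
finger_gap: 19.8
```

Run:
```python
from fk2 import *
s=cam("scene"); t=cam("top"); pickle.dump((t,s),open('c6.pkl','wb'))
kover(s,(543,87,134,.09),f'pics/s13.png',235,120,50,65,8)
st=read_state(); print(st['eef_pos'],st['wrist_force'],st['moment'])
```

```text
[544.62272716  88.14209952 126.74141052] [-3.34816102 -0.35152821  6.98103518] [ 0.00092663  0.44160384 -0.11675996]
```

View pics/s13.png

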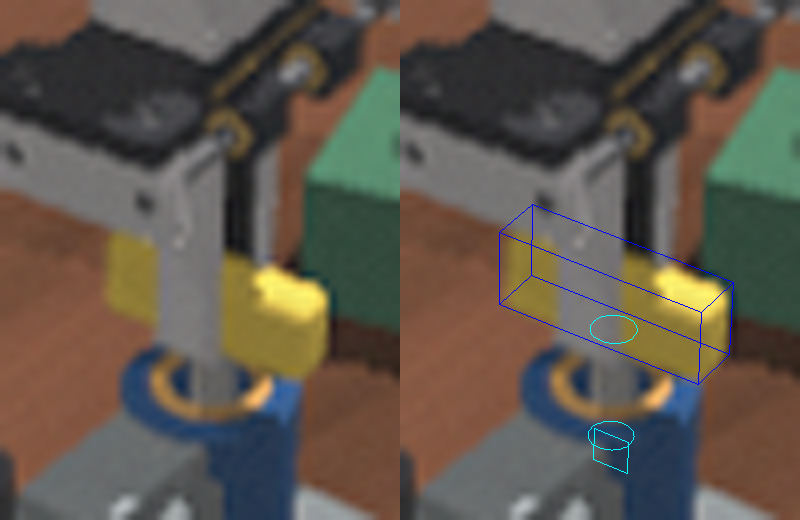

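Call:
arm_command:
  deltas:
    - {"xyz":[-0.0006,0,0],"turn":[0,0,0]}
    - {"xyz":[0,0,-0.001],"turn":[0,0,0]}
    - {"xyz":[0,0,0],"turn":[0,0,0]}

```text
clock: 21.62
eef_pos: [544.6, 88.1, 126.6]
eef_rot: [-3.142, 0.002, -3.051]
wrist_force: [-2.2, -0.2, 13.5]
finger_gap: 19.6
```

Call:
arm_command:
  deltas:
    - {"xyz":[-0.0004,0,-0.001],"turn":[0,0,0]}
    - {"xyz":[0,0,0],"turn":[0,0,0]}
    - {"xyz":[0,0,0],"turn":[0,0,0]}

```text
clock: 22.0
eef_pos: [544.6, 88.1, 126.5]
eef_rot: [-3.141, 0.004, -3.051]
wrist_force: [-4.1, -0.6, 19.9]
finger_gap: 19.7
```

Call:
arm_command:
  deltas:
    - {"xyz":[0,0,0.001],"turn":[0,0,0]}
    - {"xyz":[0,-0.0003,0],"turn":[0,0,-0.1]}
    - {"xyz":[0,-0.0002,0],"turn":[0,0,-0.1]}
    - {"xyz":[-0.0001,-0.0002,0],"turn":[0,0,-0.1]}
    - {"xyz":[0,0,0],"turn":[0,0,0]}

```text
clock: 22.62
eef_pos: [544.2, 87.7, 126.6]
eef_rot: [3.14, 0.002, 2.93]
wrist_force: [-1.0, 1.0, 11.9]
finger_gap: 19.8
```

```bash
python3 -c "
from h import *
st=read_state(); print(st['eef_pos'],st['wrist_force'],st['moment'])"
```

```text
[544.24883525  87.69972886 126.610508  ] [-0.95159471  0.9732985  11.9262288 ] [0.41102452 0.07780775 0.00913508]
```

Call:
arm_command:
  deltas:
    - {"xyz":[-0.0001,-0.0002,0],"turn":[0,0,-0.12]}
    - {"xyz":[-0.0001,-0.0002,0],"turn":[0,0,-0.12]}
    - {"xyz":[-0.0002,-0.0002,0],"turn":[0,0,-0.12]}
    - {"xyz":[0,0,0],"turn":[0,0,0]}

```text
clock: 23.12
eef_pos: [544.2, 87.7, 126.6]
eef_rot: [3.138, 0.002, 2.57]
wrist_force: [1.7, 5.3, 9.8]
finger_gap: 19.8
```

```bash
python3 -c "
from h import *
st=read_state(); print(st['eef_pos'],st['wrist_force'],st['moment'])"
```

```text
[544.20484332  87.66669549 126.62394501] [1.67603299 5.33598199 9.79319916] [ 1.41413957 -0.58399098  0.11458134]
```

Call:
arm_command:
  deltas:
    - {"xyz":[0.0003,0.0008,0],"turn":[0,0,-0.1]}
    - {"xyz":[0,0,0],"turn":[0,0,-0.1]}
    - {"xyz":[0,0,0],"turn":[0,0,-0.1]}
    - {"xyz":[0,0,0],"turn":[0,0,0]}

```text
clock: 23.62
eef_pos: [544.2, 87.8, 126.6]
eef_rot: [3.139, 0.001, 2.271]
wrist_force: [-0.1, 1.2, 11.5]
finger_gap: 19.9
```

```bash
python3 -c "
from h import *
st=read_state(); print(st['eef_pos'],st['wrist_force'],st['moment'])"
```

```text
[544.19608335  87.77150575 126.60308925] [-0.07542886  1.20932689 11.45324596] [0.15535576 0.06127122 0.02744184]
```

Good. φ ≈ -0.87; continue to about -1.42.

Call:
arm_command:
  deltas:
    - {"xyz":[0,0.0001,0],"turn":[0,0,-0.11]}
    - {"xyz":[0,0,0],"turn":[0,0,-0.11]}
    - {"xyz":[0,0,0],"turn":[0,0,-0.11]}
    - {"xyz":[0,0,0],"turn":[0,0,-0.11]}
    - {"xyz":[0,0,0],"turn":[0,0,-0.08]}
    - {"xyz":[0,0,0],"turn":[0,0,0]}

```text
clock: 24.38
eef_pos: [543.9, 87.7, 126.6]
eef_rot: [3.14, 0.0, 1.751]
wrist_force: [-3.1, -0.6, 13.6]
finger_gap: 19.6
```

Run:
```python
from h import *
st=read_state(); print(st['eef_pos'],st['eef_rot'],st['wrist_force'],st['moment'])
s=cam("scene"); crop(s,190,120,120,100,6,'pics/s14.png')
```

```text
[543.93208777  87.70239388 126.55452132] [3.13970899e+00 3.67264042e-04 1.75090409e+00] [-3.13547991 -0.58562761 13.63991363] [-0.17098148  0.59748631  0.12848415]
```

View pics/s14.png

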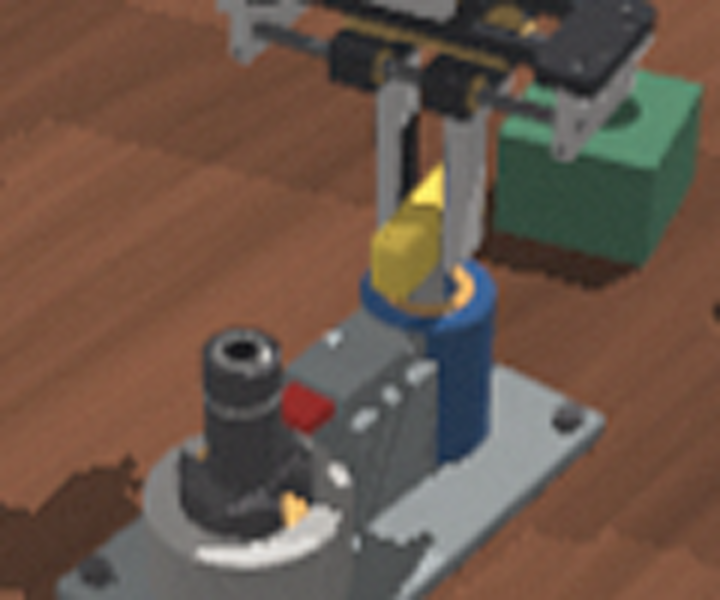

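Call:
arm_command:
  deltas:
    - {"xyz":[-0.0003,0,0],"turn":[0,0,-0.06]}
    - {"xyz":[0,0,0],"turn":[0,0,-0.05]}
    - {"xyz":[0,0,0],"turn":[0,0,-0.04]}
    - {"xyz":[0,0,0],"turn":[0,0,0]}
    - {"xyz":[0,0,0],"turn":[0,0,0]}

```text
clock: 25.05
eef_pos: [543.8, 87.7, 126.6]
eef_rot: [3.139, 0.0, 1.602]
wrist_force: [-1.8, -0.3, 12.8]
finger_gap: 19.8
```

Run:
```python
from h import *
st=read_state(); print(st['eef_pos'],st['eef_rot'],st['wrist_force'],st['moment'])
```

```text
[543.77882221  87.69347768 126.59399997] [3.13921281e+00 1.20611702e-04 1.60209654e+00] [-1.75598821 -0.27040072 12.81861946] [-0.26228295  0.27747744  0.12838637]
```

Call:
arm_command:
  deltas:
    - {"xyz":[0,0,0],"turn":[0,0,-0.04]}
    - {"xyz":[0,0,0],"turn":[0,0,-0.03]}
    - {"xyz":[0,0,0],"turn":[0,0,0]}
    - {"xyz":[0,0,0],"turn":[0,0,0]}

```text
clock: 25.55
eef_pos: [543.7, 87.7, 126.6]
eef_rot: [3.139, -0.0, 1.532]
wrist_force: [-1.8, -1.5, 12.9]
finger_gap: 19.6
```

Run:
```python
from h import *
st=read_state(); print(st['eef_pos'],st['eef_rot'],st['wrist_force'],st['moment'])
```

```text
[543.74658622  87.6831753  126.59898925] [ 3.13932082e+00 -5.42541575e-05  1.53209007e+00] [-1.84183278 -1.47474365 12.94935442] [-0.21351676  0.34906666  0.13200064]
```

Call:
arm_command:
  deltas:
    - {"xyz":[0,0,0],"turn":[0,0,-0.04]}
    - {"xyz":[0,0,0],"turn":[0,0,0]}
    - {"xyz":[0,0,0],"turn":[0,0,0]}

```text
clock: 25.92
eef_pos: [543.7, 87.7, 126.6]
eef_rot: [3.139, -0.0, 1.492]
wrist_force: [-1.6, -1.1, 13.3]
finger_gap: 19.5
```

Run:
```python
from fk2 import *
st=read_state(); print(st['eef_pos'],st['eef_rot'],st['wrist_force'],st['moment'])
s=cam("scene"); kover(s,(543,87,133.5,-1.55),'pics/s15.png',225,120,60,80,7)
```

```text
[543.72604551  87.68900304 126.58852168] [ 3.13940033e+00 -1.34427315e-04  1.49210445e+00] [-1.58659386 -1.12155073 13.30240193] [-0.22880005  0.45267529  0.06787198]
```

View pics/s15.png

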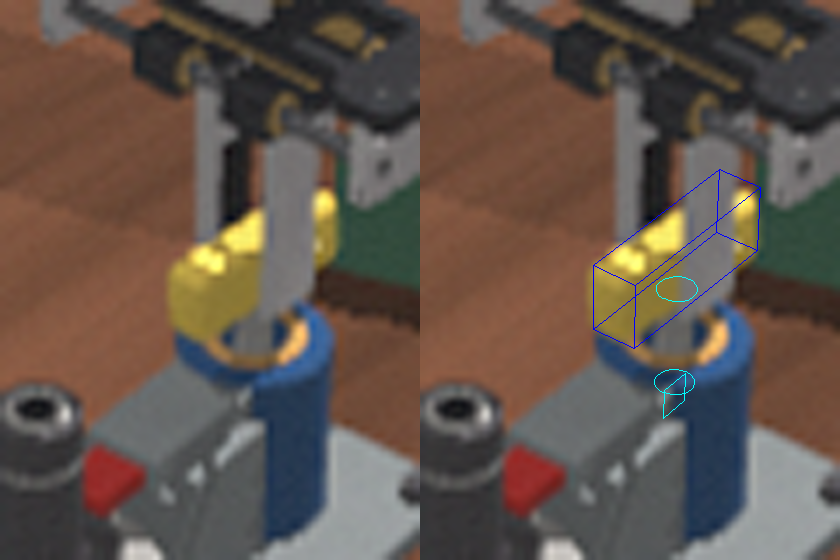

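```bash
cat > ky.py <<'E'
from fk2 import *
import sys
def yawfit(s,win=(240,135,40,40)):
    import io,contextlib
    for a in np.arange(-1.8,-1.19,.08):
        print(round(a,2),end=' '); q,tl=kfit(s,543.3,87.2,133.5,a,win)
if __name__=="__main__":
    s=cam("scene"); pickle.dump((s,s),open('c7.pkl','wb')); yawfit(s)
E
python3 ky.py
```

```text
-1.8 d,e,dz,tilt [-1.573 -0.089 -1.406  0.085] cost 26.49
-1.72 d,e,dz,tilt [ 0.31   0.19  -0.29   0.037] cost 20.63
-1.64 d,e,dz,tilt [ 2.228  0.045 -0.343  0.007] cost 16.82
-1.56 d,e,dz,tilt [ 3.285  1.077  1.325 -0.055] cost 18.7
-1.48 d,e,dz,tilt [ 3.472 -0.217  0.856 -0.08 ] cost 32.85
-1.4 d,e,dz,tilt [13.601 -0.993  2.3   -0.255] cost 49.85
-1.32 d,e,dz,tilt [16.522 -3.186  2.309 -0.301] cost 49.43
-1.24 d,e,dz,tilt [19.612 -5.326  4.08  -0.308] cost 50.24
```

Call:
arm_command:
  deltas:
    - {"xyz":[0,0,0],"turn":[0,0,0]}
    - {"xyz":[0,0,0],"turn":[0,0,0]}
    - {"xyz":[0,0,0],"turn":[0,0,0]}
    - {"xyz":[0,0,0],"turn":[0,0,0]}
    - {"xyz":[0,0,0.02],"turn":[0,0,0]}
    - {"xyz":[0,0,0.04],"turn":[0,0,0]}
    - {"xyz":[0,0,0.05],"turn":[0,0,0]}
    - {"xyz":[-0.05,0,0.02],"turn":[0,0,0]}
    - {"xyz":[-0.06,0,0],"turn":[0,0,0]}
    - {"xyz":[-0.05,0,0],"turn":[0,0,0]}
    - {"xyz":[0,0,0],"turn":[0,0,0]}
  gripper: 0.3

```text
clock: 27.4
eef_pos: [381.3, 87.8, 256.1]
eef_rot: [3.14, -0.0, 1.493]
wrist_force: [0.3, 0.3, 0.6]
finger_gap: 65.4
```

Run:
```python
from ky import *
st=read_state(); print(st['eef_pos'],st['wrist_force'],st['finger_gap'],st['clock'])
s=cam("scene"); t=cam("top"); pickle.dump((t,s),open('c8.pkl','wb'))
yawfit(s)
crop(s,190,120,120,100,6,'pics/s16.png'); crop(t,190,180,100,70,7,'pics/t16.png')
```

```text
[381.26117171  87.78134018 256.10107545] [0.25293398 0.32675668 0.62294349] 65.427637482666 27.4
-1.8 d,e,dz,tilt [-1.739  0.988 -0.881  0.147] cost 40.09
-1.72 d,e,dz,tilt [-1.124  0.675 -1.195  0.081] cost 30.71
-1.64 d,e,dz,tilt [-1.075e+00  1.940e-01 -1.882e+00  1.000e-03] cost 21.49
-1.56 d,e,dz,tilt [ 1.197 -0.175 -1.123 -0.034] cost 16.73
-1.48 d,e,dz,tilt [ 2.627  0.987  0.294 -0.095] cost 28.57
-1.4 d,e,dz,tilt [ 4.032  1.424  0.972 -0.15 ] cost 49.22
-1.32 d,e,dz,tilt [ 5.929  2.414  2.764 -0.2  ] cost 74.15
-1.24 d,e,dz,tilt [ 7.421  1.013  1.534 -0.22 ] cost 99.95
```

View pics/s16.png

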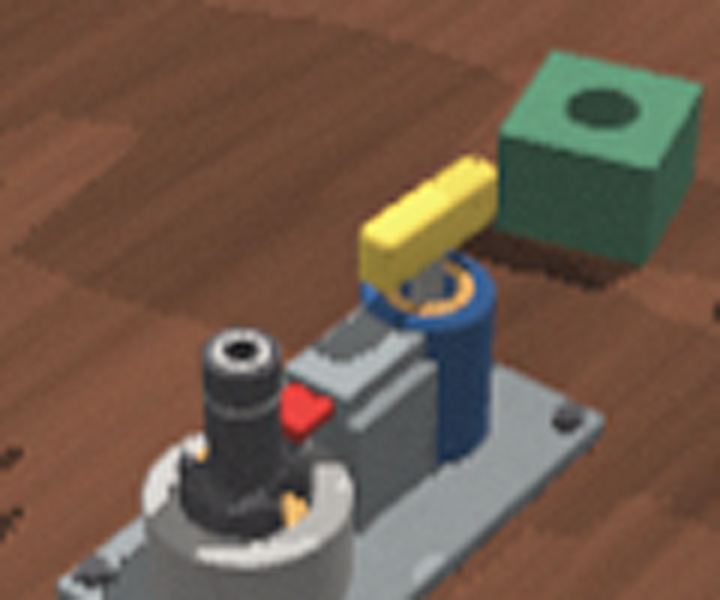

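View pics/t16.png

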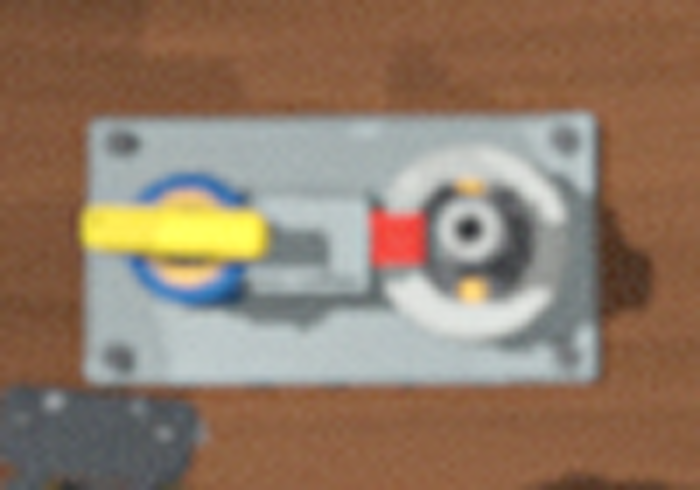

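```bash
python3 -c "
from cell import *
print(sign_off())"
```

```text
the job is handed in; nothing more can be done
None
```

I put the arbor in the socket and the T-key in the lock. I turned the key clockwise until the red bolt lay over the arbor's flange, let go, and handed in at about 27.5 s of the 64 s. `sign_off()` gives no verdict, so what follows rests on my own checks.

- **Arbor:** it went in with almost no resistance until firm contact at the seated height. After release the scene picture matched the seated model, and the top view shows the dogs inside the slots.
- **Key:** the shank first caught on the lock's countersink, so I moved it about 1.6 mm sideways. It then entered the slot at about 0.1 rad and hit firm bottom. The gripper's height put the handle about 37.6 mm above the mouth, against 36 mm for home and a limit of 40 mm. The last picture fit gave about 35.4 mm.
- **Turn:** the handle fits about 0.02 rad off the fixture's y axis after release. The bolt shows across the flange.
- **Clearance:** the gripper is well clear of everything and the wrist force is near zero. I did not re-measure the tub, bottle and jaw; no move went near them.

Two checks did not agree cleanly:

- **Stop not clearly felt:** the twisting moment stayed near barrel friction (0.13 N m, then 0.07 N m). I judged the end of travel by the handle angle and the bolt.
- **Key position along its handle:** the two cameras disagreed by about 3 mm. My correction from that was wrong during the turn, and I undid it when the side force rose to about 5 N.

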